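Pack the cartridge preheater and lock it

ROBOT

A 7-joint arm with a two-finger parallel gripper is mounted at the origin on a cart in front of the work surface, level with it; the furniture and walls round the work are solid. World frame = base frame: x ahead of the robot, y to its left, z up, the work surface at z = 0. Lengths are in m, angles in degrees, forces in N, time in s.
With the tool pointing down it reaches from about 0.425 to 0.875 m from the base axis. Payload 4.7 kg.
Tool frame: the origin (TCP) lies on the centre line of the jaws, within the pads' length; the fingertips stand 11 mm ahead of it and the grasp point (between the pads) lies 8 mm behind it (finger_overhang is the x of the fingertips in the tool frame, in m); x points along the fingers, z is the direction in which the jaws open and shut, and the axes are right-handed (so a half turn about x gives the same grasp; the last joint's range is limited). The gripper opens to 87 mm and grips with 3 to 60 N. Pads are 19 mm wide; open, the fingers measure 117 mm over their backs; the gripper's body (75 mm by 190 mm) begins 51 mm behind the grasp point.
Start: joints at [-69.036, 18.392, -4.016, 83.108, 1.295, 78.541, -3.26], TCP at [0.224, 0.61, 0.234] pointing down, gripper open.
Joint ranges: [-163.93, 163.93], [-17.29, 119.83], [-79.2, 71.16], [3.27, 140.29], [-89.18, 269.18], [5.43, 117.66], [-154.24, 154.24]. Speed limits (degrees/s): [147.25, 147.25, 180, 180, 180, 180, 180].

INTERFACE

Orientations are given as [roll, pitch, yaw] about the fixed x, y, z axes, in that order (R = Rz(yaw) Ry(pitch) Rx(roll)).
In Python, from cell import get_obs, read_camera, sign_off, cut_out, finger_overhang gives the robot as it stands.
- The arm moves only by the tool servo_tool, never from a script. Its argument "rows" is one flat list of numbers, 5 for each row, row after row: the shift along the world's x, y, z in mm, then the turn about the world's z in degrees, then the closure, from 0 (fully open) to 1 (shut). A call has 1 to 10 rows; each row is the pose to reach, as a shift and turn from the pose commanded when the call began; what a row does not reach only later rows make up. A row lasts 1/12 s, in which the tool goes at most 41.7 mm and 7.16 degrees, less where a joint would pass 70% of its speed; a pose out of reach is approached as far as the arm can. A call with a gripper value outside its range is refused whole. The fingers move at their own pace and stop on an object; "force" is the grip in N (left out, the last holds). Time passes only in rows, so rows that repeat a pose let the fingers close. It gives the time, the measured TCP pose, the force and the opening at its end, in the units of the state.
- get_obs(): the state, without advancing time (a new reading comes with each control period).
- read_camera(name): name is "scene" or "side" or "wrist"; returns a dict with "frame" (420x560x3 uint8, blue, green, red), "range_z" (420x560 float32, m along the optical axis (not along the pixel's ray), 0 where there is no reading), "intrinsics" (3x3 intrinsics, pixels), "cam_to_world" (4x4, takes a point from camera to world coordinates); the wrist camera has in their place "tool_from_camera" (4x4, takes a point from camera to tool coordinates, whose origin is the TCP and whose axes are the tool frame's). Camera axes: x right, y down, z forward; pixel columns grow to the right and rows downward; lengths in m; the calibration is good to about 2 mm. A picture is of the moment at which its call begins: read the wrist's pose just before it.
- sign_off(): hands the job in, once; it reports no verdict.
Trained networks look in a picture, given as the dict that the camera call returned (one of the last four; its "shot" number tells which), for a name from the list of things; names that differ only in an ending like _2 or _b are one class to them, and where a whole thing is asked for, a point or a joint stands for the part that bears it (a point fixed in the world has none). Each returns a list of dicts, best first, with "score" (0 to 1); they miss things now and then, are a little off and sometimes report something else, mostly with a low value. They report only what shows in the picture. A call takes as long as a camera call.
- cut_out(name, picture): "pixels" (420x560 bool, what is visible of it) and "extent" ([centre column, centre row, width, height] in pixels, round what is visible of it).
The state is a dict: "time_s": time; "qpos": joint angles; "joint_velocities": joint speeds; "effort": joint torques, N m; "tool_pos": TCP position; "tool_rot": TCP orientation; "force": force on the tool from outside, world axes, zero at the start; "wrist_torque": the same for the moment, N m; "grip_width": finger opening in m.
Only numpy, scipy, OpenCV 4.12 (cv2) and the standard library are available. Lean on these libraries where they do the work, as an engineer would, in place of code of your own. Each camera call takes 0.05 s, during which the arm holds its last target.

TASK

Get the cartridge preheater ready. Lower the two loose resin cartridges, nozzles up, into the two free places of the round pot without dropping them in, so that all seven stand on its floor in a hexagonal pack (shift the front cartridge if it has drifted into a free place); the fallen one must first be stood upright on the bench, let go, and taken again by its nozzle. Then push the pot carriage fully home under the hood and swing the red-knobbed clamp lever fully round to lock it, leaving the other things on the bench where they are.

Things in the scene. Friction and masses are not known exactly. Their poses are not given: they have to be found in the camera images.
- preheater: Preheater fixed to the bench: grey bed plate 315x144 mm with a sliding pot carriage, and at the far end a column with a light hood (122 mm across, its centre at x = 140 mm, from 121 to 151 mm above the bench). Origin on the bench top under the pot's centre at the loading position; x points along the slide to the hood, y to the left, z up. The clamp lever is on its left side (+y). A moulding machine stands in front of it, to the left.
- pot (a point): Centre of the pot's inner floor, on the carriage; axes as the preheater's. 109 mm inner, 117 mm outer diameter; floor 24 mm above the bench, rim 45 mm above the floor. Seven cartridges fit: one in the middle, six round it 36 mm out and 60 degrees apart, gaps about 2 mm. Free at the start: the places at +120 and -120 degrees from x; cart_e between them may have drifted up to 9 mm along y.
- carriage (a joint): Travel of the pot carriage along the preheater's x, m: 0 at the loading position, 0.140 fully home under the hood (end stop). It takes about 2 N and stays where it is left.
- push_bar (a point): Middle of the carriage's black bar handle: level, 72 mm long along the preheater's y, 10 mm thick, 50 mm above the bench, 102 mm in front of the pot's centre. Push on its front along the preheater's x; with the carriage home it is 41 mm short of the hood's front edge, so keep a wide gripper crosswise to the slide there.
- clamp_lever (a joint): Angle of the clamp lever about its upright axis, rad: from 0 to 0.25 at the start, pointing out to the preheater's left (+y), free; 1.57 (end stop) pointing to the front (-x), locked. Grows counter-clockwise seen from above. It reaches locked only when the carriage is home: its cam finger swings in before the carriage. About 1.5 N at the knob; stays where it is left.
- clamp_knob (a point): centre of the lever's red ball knob, 24 mm in diameter, 82 mm above the bench and 75 mm from the lever's axis, at the end of a thin rising rod; pinch it from above or push it sideways.
- clamp_pivot (a point): point on the upright axis of the clamp lever, at the height of the knob; fixed to the preheater, at x = 58 mm, y = 80 mm of it.
- cart_a_mid (a point): Resin cartridge like cart_f, standing nozzle up in the pot at the start in the middle of it.
- cart_b_mid (a point): Resin cartridge like cart_f, standing nozzle up in the pot at the start, on the hood side, right (-60 degrees).
- cart_c_mid (a point): Resin cartridge like cart_f, standing nozzle up in the pot at the start, on the hood side (0 degrees).
- cart_d_mid (a point): Resin cartridge like cart_f, standing nozzle up in the pot at the start, on the hood side, left (+60 degrees).
- cart_e_mid (a point): Resin cartridge like cart_f, standing nozzle up in the pot at the start, in front (about 180 degrees); it may have drifted sideways. Lift it a few mm to shift it: dragged by the nozzle it only leans.
- cart_f_mid (a point): Loose resin cartridge standing nozzle up on the bench, right of the preheater's front: aluminium body, pink band between two raised beads (20 to 40 mm up), 34 mm over the beads, foot bevelled (26 mm across, 6 mm high), conical shoulder from 56 to 64 mm, pale nozzle 11 mm in diameter from 64 to 90 mm. About 90 g. The point is on its axis half-way up, 45 mm above the foot; z points along the axis to the nozzle.
- cart_g_mid (a point): Loose resin cartridge like cart_f, fallen over: it lies on the bench to the right, axis level and 17 mm above the bench. The point is on its axis, 45 mm from the foot; z points to the nozzle (to the robot's left, from 6 degrees towards the robot to 29 degrees away from it). An open carton with flaps up to 0.3 m above the bench stands behind it.
- bur_block: pinkish block with standing burs, 62x104x57 mm, left of the preheater; bystander. Origin at the centre of its underside.
- paste_tube: white paste tube with a green cap, lying, 31x104x24 mm, in front of the preheater; bystander. Origin at the centre of its underside.
- mouth_mirror: mouth mirror with a knurled handle, lying, 21x106x8 mm, to the right; bystander. Origin at the centre of its underside.

How it is judged (in metres and radians):
On the way, in this order (a step that is already met when the one before it is completed fails the run):
1. the fallen cartridge stands upright on the bench, let go (angle between cart_g_mid's own z axis and vertical below 0.07 rad and height (world z) of cart_g_mid between 0.042 and 0.049 m and horizontal distance between cart_g_mid and pot above 0.08 m and contact force between the fingers and cart_g below 0.05 N), for 0.2 s.
2. all seven cartridges stand on the pot's floor, let go, with the carriage still at the loading position (horizontal distance between each of cart_a_mid, cart_b_mid, cart_c_mid, cart_d_mid, cart_e_mid, cart_f_mid, cart_g_mid and pot below 0.041 m and z of cart_a_mid in the frame of pot between 0.042 and 0.048 m and angle between each of cart_a_mid, cart_b_mid, cart_c_mid, cart_d_mid, cart_e_mid, cart_f_mid, cart_g_mid's own z axis and vertical below 0.07 rad and z of cart_b_mid in the frame of pot between 0.042 and 0.048 m and z of cart_c_mid in the frame of pot between 0.042 and 0.048 m and z of cart_d_mid in the frame of pot between 0.042 and 0.048 m and z of cart_e_mid in the frame of pot between 0.042 and 0.048 m and z of cart_f_mid in the frame of pot between 0.042 and 0.048 m and z of cart_g_mid in the frame of pot between 0.042 and 0.048 m and value of joint carriage below 0.02 m and contact force between the fingers and cart_f below 0.05 N and contact force between the fingers and cart_g below 0.05 N), for 0.2 s.
3. the carriage is fully home (value of joint carriage above 0.136 m), for 0.1 s.
4. the clamp lever is swung to locked (value of joint clamp_lever above 1.4 rad and value of joint carriage above 0.136 m), for 0.2 s.
At the end, for the whole second after the job is handed in: All seven cartridges stand in the pot, nozzle up (tilt under 0.07 rad), feet on its floor within 3 mm, their axes within 41 mm of the pot's axis; the carriage is within 4 mm of its home stop; the clamp lever is past 1.4 rad (locked); everything is at rest and let go (all of step 4 and horizontal distance between each of cart_a_mid, cart_b_mid, cart_c_mid, cart_d_mid, cart_e_mid, cart_f_mid, cart_g_mid and pot below 0.041 m and z of cart_a_mid in the frame of pot between 0.042 and 0.048 m and angle between each of cart_a_mid, cart_b_mid, cart_c_mid, cart_d_mid, cart_e_mid, cart_f_mid, cart_g_mid's own z axis and vertical below 0.07 rad and z of cart_b_mid in the frame of pot between 0.042 and 0.048 m and z of cart_c_mid in the frame of pot between 0.042 and 0.048 m and z of cart_d_mid in the frame of pot between 0.042 and 0.048 m and z of cart_e_mid in the frame of pot between 0.042 and 0.048 m and z of cart_f_mid in the frame of pot between 0.042 and 0.048 m and z of cart_g_mid in the frame of pot between 0.042 and 0.048 m and linear speed of each of cart_a, cart_b, cart_c, cart_d, cart_e, cart_f, cart_g below 0.02 m/s); the robot touches nothing.
It fails at once if a cartridge is let go over the pot more than 15 mm above its floor ((horizontal distance between cart_f_mid and pot below 0.05 m and z of cart_f_mid in the frame of pot above 0.06 m and contact force between the fingers and cart_f below 0.01 N) or (horizontal distance between cart_g_mid and pot below 0.05 m and z of cart_g_mid in the frame of pot above 0.06 m and contact force between the fingers and cart_g below 0.01 N)).
It fails at once if a bystander is moved more than 30 mm (distance of any of bur_block, paste_tube, mouth_mirror from where it was at the start of the episode above 0.03 m).
It also fails if it takes over 72 s, if anything falls off the work surface, if the arm or the gripper's body presses on something with over 40 N, if the wrist force passes 120 N, or if a joint passes its speed limit or range.

## Working session

There is one attempt and no reset: what is moved stays moved. The work goes in short steps, Python scripts to look and compute and a tool call to move; the robot and the scene stay as the last step left them, time stands still between calls to the robot, and variables do not carry over. Pictures are saved under pics/ and viewed, and the job is handed in when it is done.

Besides the shell and the picture viewer there is one more tool, called after "Emit:" in YAML: its name, and indented under it one key for each argument. servo_tool: Moves the arm, as the interface text tells. Its arguments: {"type":"object","properties":{"rows":{"type":"array"},"force":{"type":"number"}},"required":["rows"]}

```bash
ls; mkdir -p pics; cat > h.py <<'E'
import numpy as np, cv2
from cell import *
def shot(n,fn=None):
    o=get_obs(); p=read_camera(n); p['obs']=o
    if fn: cv2.imwrite('pics/'+fn,p['frame'])
    return p
def T(p):
    if 'cam_to_world' in p: return np.array(p['cam_to_world'])
    from scipy.spatial.transform import Rotation as R
    o=p['obs']; M=np.eye(4); M[:3,:3]=R.from_euler('xyz',o['tool_rot'],degrees=True).as_matrix(); M[:3,3]=o['tool_pos']
    return M@np.array(p['tool_from_camera'])
def cloud(p,mask=None):
    d=p['range_z']; K=np.array(p['intrinsics'])
    m=d>0
    if mask is not None: m&=mask
    v,u=np.nonzero(m); z=d[v,u]
    P=np.stack([(u-K[0,2])*z/K[0,0],(v-K[1,2])*z/K[1,1],z,np.ones_like(z)])
    return (T(p)@P)[:3].T, np.stack([u,v],1)
E
python3 - <<'E'
from h import *
o=get_obs();print(o)
for n in('scene','side','wrist'):
    p=shot(n,n+'0.png');print(n,p['intrinsics'],np.round(T(p),3))
E
```

```text
pics
{'time_s': 0.0, 'qpos': array([-69.03479927,  18.43929346,  -4.01566662,  83.17465142,
         1.29509751,  78.54061398,  -3.26032535]), 'joint_velocities': array([-0.1308703 , -0.06569918, -0.05758539, -0.06363892,  0.07748705,
        0.09734133, -0.08520552]), 'effort': array([-1.50081774e-03, -4.91278553e+01, -4.04913062e-01, -3.12542081e+01,
       -6.42033597e-02,  4.34854743e-02,  1.65929691e-04]), 'tool_pos': array([0.2238527 , 0.60967248, 0.23246106]), 'tool_rot': array([-176.96779982,   89.89053686, -107.12343411]), 'force': array([-0.92296237,  0.1878175 ,  0.56008928]), 'wrist_torque': array([-0.01705096,  0.02993235,  0.02779366]), 'grip_width': 0.08719347314127064}
scene [[520.38286683   0.         281.35176278]
 [  0.         520.38286683 216.60676459]
 [  0.           0.           1.        ]] [[ 0.572 -0.622  0.534 -0.198]
 [-0.82  -0.442  0.364 -0.5  ]
 [ 0.01  -0.646 -0.763  1.155]
 [ 0.     0.     0.     1.   ]]
side [[387.50377501   0.         282.96366611]
 [  0.         387.50377501 208.23408224]
 [  0.           0.           1.        ]] [[-0.955 -0.176  0.24   0.312]
 [-0.297  0.58  -0.759  0.77 ]
 [-0.006 -0.796 -0.606  0.709]
 [ 0.     0.     0.     1.   ]]
wrist [[345.40318191   0.         280.08948695]
 [  0.         345.40318191 213.88227403]
 [  0.           0.           1.        ]] [[ 0.344  0.905  0.248  0.155]
 [ 0.939 -0.332 -0.092  0.635]
 [-0.001  0.265 -0.964  0.383]
 [ 0.     0.     0.     1.   ]]
```

View pics/scene0.png

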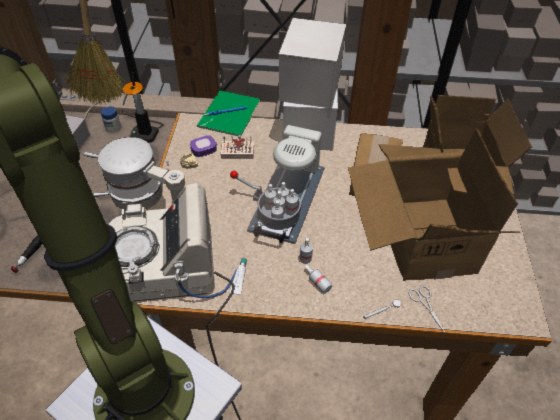

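View pics/side0.png

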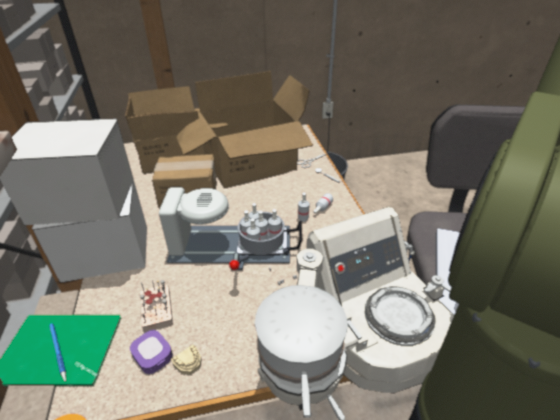

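View pics/wrist0.png

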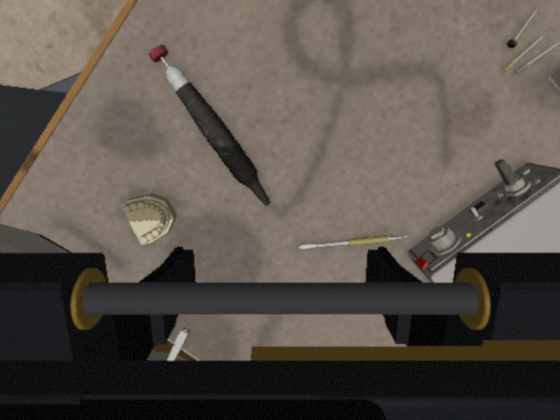

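The scene view shows the pot at (280,205), the hood at (295,150), the red knob at (234,174), cart_f at (306,250), the fallen cart_g at (318,278) with its nozzle towards the upper left, and the carton at (430,200).

```bash
python3 - <<'E'
from h import *
def rep(p,nm,k=3):
    for r in cut_out(nm,p)[:k]:
        c,u=cloud(p,r['pixels'])
        if len(c)==0: print(nm,r['score'],'none');continue
        print(nm,round(r['score'],2),np.round(r['extent'],0),len(c),'med',np.round(np.median(c,0),4),'lo',np.round(np.percentile(c,3,axis=0),3),'hi',np.round(np.percentile(c,97,axis=0),3))
for n in ('scene','side'):
    p=shot(n); print(n)
    np.savez(f'{n}0.npz',**{k:p[k] for k in('frame','range_z','intrinsics','cam_to_world')})
    for nm,k in(('cart_f_mid',9),('pot',2),('push_bar',2),('clamp_knob',2),('preheater',2),('bur_block',1),('paste_tube',2),('mouth_mirror',2)): rep(p,nm,k)
E
```

```text
scene
cart_f_mid 0.79 [306. 252.   7.  23.] 218 med [ 0.5147 -0.0945  0.053 ] lo [ 0.507 -0.107  0.013] hi [ 0.528 -0.08   0.087]
pot 0.88 [278. 218.  50.  51.] 1080 med [0.5518 0.0299 0.0391] lo [ 0.495 -0.008  0.013] hi [0.631 0.106 0.071]
pot 0.22 [282. 190.   9.  13.] 79 med [0.6309 0.0566 0.0882] lo [0.62  0.048 0.077] hi [0.645 0.071 0.115]
push_bar 0.78 [277. 212.  46.  54.] 1129 med [0.5535 0.0319 0.0399] lo [ 0.495 -0.008  0.013] hi [0.641 0.107 0.072]
clamp_knob 0.44 [246. 184.  32.  26.] 177 med [0.6176 0.1791 0.0598] lo [0.595 0.137 0.02 ] hi [0.64  0.221 0.096]
preheater 0.82 [276. 186.  94. 118.] 4718 med [0.7053 0.071  0.046 ] lo [ 0.518 -0.014  0.008] hi [0.82  0.167 0.156]
preheater 0.43 [246. 182.  29.  29.] 198 med [0.6201 0.1839 0.0566] lo [0.595 0.137 0.001] hi [0.667 0.226 0.095]
bur_block 0.66 [237. 147.  32.  24.] 606 med [0.7465 0.3142 0.0234] lo [0.708 0.271 0.002] hi [0.795 0.366 0.05 ]
paste_tube 0.55 [236. 277.  18.  39.] 309 med [0.3665 0.0162 0.0141] lo [ 0.33  -0.007  0.001] hi [0.419 0.041 0.023]
paste_tube 0.53 [246. 183.  32.  26.] 181 med [0.6179 0
[... 538 characters left out ...]
0.07   0.067]
pot 0.74 [268. 234.  63.  44.] 1182 med [0.5702 0.092  0.0393] lo [ 0.496 -0.002  0.013] hi [0.65  0.114 0.069]
push_bar 0.69 [268. 233.  64.  42.] 1167 med [0.5645 0.0906 0.0396] lo [ 0.496 -0.003  0.015] hi [0.648 0.114 0.069]
push_bar 0.57 [254. 232.  13.  21.] 163 med [0.603  0.0975 0.0813] lo [0.591 0.086 0.062] hi [0.618 0.106 0.105]
clamp_knob 0.53 [240. 263.  14.  18.] 211 med [0.6148 0.1558 0.0474] lo [0.595 0.122 0.011] hi [0.646 0.229 0.094]
preheater 0.62 [230. 229. 147.  81.] 6913 med [0.7195 0.1113 0.0393] lo [0.521 0.002 0.005] hi [0.812 0.175 0.153]
bur_block 0.95 [157. 306.  34.  53.] 1270 med [0.744  0.3366 0.0222] lo [0.705 0.282 0.004] hi [0.786 0.379 0.049]
```

```bash
cat >> h.py <<'E'
from scipy.optimize import least_squares
def circ(P):
    def f(x): return np.hypot(P[:,0]-x[0],P[:,1]-x[1])-x[2]
    c=P[:,:2].mean(0); r=least_squares(f,[c[0],c[1],.05],loss='soft_l1',f_scale=.001)
    return r.x, np.sqrt(np.median(r.fun**2))
E
python3 - <<'E'
from h import *
for n in('scene','side'):
    p=dict(np.load(n+'0.npz')); c,u=cloud(p)
    b=(c[:,0]>.35)&(c[:,0]<.95)&(c[:,1]>-.45)&(c[:,1]<.45)
    ben=c[b&(abs(c[:,2])<.006)]; print(n,'bench z',np.median(ben[:,2]))
    rim=c[b&(abs(c[:,2]-.069)<.0025)&(np.hypot(c[:,0]-.595,c[:,1]-.05)<.085)]
    cc,e=circ(rim);print('rim',len(rim),cc,e)
    r=np.hypot(*(rim[:,:2]-cc[:2]).T); rim=rim[(r>.05)&(r<.062)]
    print('rim2',len(rim),*circ(rim))
    hd=c[b&(c[:,2]>.125)&(c[:,2]<.158)&(c[:,0]>.6)&(c[:,0]<.84)&(abs(c[:,1]-.07)<.12)]
    print('hood',len(hd),hd.min(0),hd.max(0),hd.mean(0),np.percentile(hd[:,2],[5,50,95]))
    g=c[b&(c[:,2]>.006)&(np.hypot(c[:,0]-.49,c[:,1]+.15)<.09)&(np.hypot(c[:,0]-.52,c[:,1]+.09)>.03)]
    print('g',len(g),g.min(0),g.max(0))
    q=g[:,:2]-g[:,:2].mean(0); w,v=np.linalg.eigh(q.T@q); print(g.mean(0),v[:,1])
    f=c[b&(c[:,2]>.06)&(np.hypot(c[:,0]-.52,c[:,1]+.09)<.03)]; print('f noz',len(f),f.mean(0),f[:,2].max())
    # knob red
    fr=p['frame'].reshape(-1,3).astype(int); d=p['range_z'].ravel()>0; fr=fr[d]
    k=c[b&(fr[:,2]>140)&(fr[:,1]<60)&(fr[:,0]<60)&(c[:,2]>.05)&(c[:,0]>.5)&(c[:,1]<.26)]; print('knob',len(k),k.mean(0) if len(k) else 0, k[:,2].max() if len(k) else 0)
E
python3 - <<'E'
import cv2
a=cv2.imread('pics/scene0.png')[120:330,220:420]; cv2.imwrite('pics/scene0c.png',cv2.resize(a,None,fx=2.8,fy=2.8,interpolation=cv2.INTER_CUBIC))
E
```

```text
scene bench z 0.0012754809046020554
rim 160 [0.59960039 0.05143842 0.0568491 ] 0.002491243444727126
rim2 124 [0.60004038 0.05107283 0.05779985] 0.001500916200131851
hood 1587 [0.67037728 0.03093833 0.12500299] [0.83904846 0.17012076 0.15791008] [0.74358704 0.09109437 0.14858452] [0.13159401 0.15106984 0.15612295]
g 401 [ 0.40503315 -0.23654722  0.00602521] [ 0.5676851  -0.0637866   0.04101658]
[ 0.47561625 -0.16191967  0.02457625] [0.10824908 0.9941238 ]
f noz 81 [ 0.52037597 -0.09140999  0.07081087] 0.09237137911239146
knob 23 [0.60167899 0.2132229  0.09190833] 0.10022796982987425
side bench z -8.619849558177961e-05
rim 213 [0.60020238 0.05490851 0.05727276] 0.0022637637755482595
rim2 161 [0.59969895 0.05553752 0.05798213] 0.0013282122459718562
hood 2021 [0.67167007 0.04529062 0.12509618] [0.83859779 0.17540512 0.15538252] [0.74697228 0.11836952 0.14652105] [0.12910361 0.14997257 0.15333842]
g 217 [ 0.45617345 -0.18903951  0.00704898] [ 0.4999172  -0.1021574   0.03603805]
[ 0.47761882 -0.14773162  0.02542474] [0.37044284 0.92885526]
f noz 58 [ 0.52239301 -0.0834405   0.07287106] 0.09086411518282145
knob 48 [0.60144395 0.22085594 0.09064936] 0.09606845158987809
```

View pics/scene0c.png

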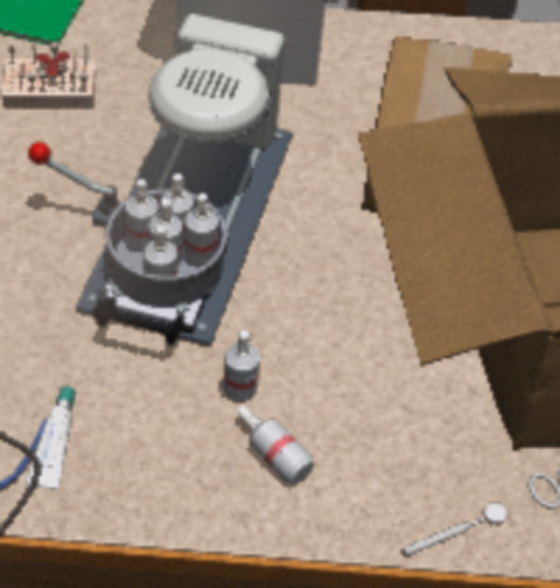

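```bash
python3 - <<'E'
from h import *
from scipy.spatial.transform import Rotation as R
o=get_obs(); print(R.from_euler('xyz',o['tool_rot'],degrees=True).as_matrix().round(3))
H={}
A=[cloud(dict(np.load(n+'0.npz')))[0] for n in('scene','side')]
c=np.vstack(A)
for x in np.arange(.25,.9,.05):
    print(f'{x:.2f}',end=' ')
    for y in np.arange(.7,-.45,-.05):
        q=c[(abs(c[:,0]-x)<.025)&(abs(c[:,1]-y)<.025)&(c[:,2]<.6)]
        print(f'{int(1000*np.percentile(q[:,2],98)) if len(q)>3 else -1:4d}',end='')
    print()
# preheater yaw: fit hood outline circle + plate edges
for n,c in zip(('scene','side'),A):
    hd=c[(c[:,2]>.146)&(c[:,2]<.158)&(c[:,0]>.6)&(c[:,0]<.84)&(abs(c[:,1]-.07)<.12)]
    def f(x): 
        ce=np.array([.5999,.0535])+.14*np.array([np.cos(x),np.sin(x)]); d=np.hypot(*(hd[:,:2]-ce).T); return ((d<.058).sum())
    a=np.radians(np.arange(-5,45,1.)); s=[f(x) for x in a]; print(n,len(hd),list(zip(np.degrees(a).round(),s))[5:40:2])
E
```

```text
[[ 0.    -0.939  0.345]
 [ 0.     0.345  0.939]
 [-1.    -0.     0.   ]]
0.25   -1 598 553  -1  -1  -1  61  92 113  99 113 152 185  77  13  -2  -1  -1  -1  -1  -1  -1  -1
0.30   -1 599 599  -1  95  96 115 115 112 113 147 195 205 204  20   4   4  -1  -1  -1  -1  -1  -1
0.35   -1  -1  -1 187 189 223 226 223 117 151 192 206 206 163  29   5   5   4   3  -1  -1  -1  -1
0.40  -20 -19 -18 -19 213 226 230 226 199 206 207 208 187  23  20   6   5   5   4   4   3  -1  -1
0.45  -18 -17 -18  -1 210 224 227 223 200 206 206 190   5   5   6   5   5  33  34   5   7   4   4
0.50  -17  -1  -1  -1 -23   2   4   3 186   5   6   5  19  56  57  49  85  36  31   5   8   8   4
0.55  -18  -1  -1  -1   1   3   2   3   5   6   6   5  69 111  78  47  70   5   6 167 173   9   5
0.60  -15 179  -1  -7   4  25  26   5   5  85  94  50 111 112  90   7   6   5 169 179 189 274 277
0.65   20 204 178   3   5  26  26   6   5   5   6  50 140 117  89   6   5 173 180 190 191 195 241
0.70  -15 179  -8 513 525  28  29  41  25   5   5 152 154 154  16   5 179 182 190 192   9-774 189
0.75   10   9   5   5   7  26  27  49  52  25  
[... 819 characters left out ...]
loat64(32.0), np.int64(489)), (np.float64(34.0), np.int64(444))]
side 1391 [(np.float64(0.0), np.int64(449)), (np.float64(2.0), np.int64(498)), (np.float64(4.0), np.int64(550)), (np.float64(6.0), np.int64(604)), (np.float64(8.0), np.int64(653)), (np.float64(10.0), np.int64(716)), (np.float64(12.0), np.int64(769)), (np.float64(14.0), np.int64(854)), (np.float64(16.0), np.int64(924)), (np.float64(18.0), np.int64(935)), (np.float64(20.0), np.int64(935)), (np.float64(22.0), np.int64(914)), (np.float64(24.0), np.int64(870)), (np.float64(26.0), np.int64(822)), (np.float64(28.0), np.int64(779)), (np.float64(30.0), np.int64(726)), (np.float64(32.0), np.int64(678)), (np.float64(34.0), np.int64(622))]
```

Emit:
servo_tool:
  rows: [0,0,100,0,0,0,0,100,0,0,130,-310,100,20,0,130,-310,100,20,0,130,-310,100,37,0,130,-310,100,37,0,130,-310,100,37,0,130,-310,100,37,0,130,-310,100,37,0,130,-310,100,37,0]
  force: 20

```text
time_s: 1.88
tool_pos: [0.3523, 0.3033, 0.3337]
tool_rot: [-46.3, 89.9, 60.6]
force: [0.7, -0.7, 0.7]
grip_width: 0.0873
```

Emit:
servo_tool:
  rows: [246,-247,-40,0,0,246,-247,-40,0,0,246,-247,-40,0,0,246,-247,-40,0,0,246,-247,-40,0,0,246,-247,-40,0,0,246,-247,-40,0,0,246,-247,-40,0,0,246,-247,-40,0,0,246,-247,-40,0,0]

```text
time_s: 2.72
tool_pos: [0.5998, 0.0526, 0.2922]
tool_rot: [160.3, 89.8, -93.3]
force: [-1.6, -0.2, -0.3]
grip_width: 0.087
```

```bash
python3 - <<'E'
from h import *
p=shot('wrist','w1.png'); import pickle; pickle.dump(p,open('w1.pkl','wb')); print(p['obs']['tool_pos'],p['obs']['time_s'],p['obs']['qpos'])
E
```

```text
[0.59976264 0.05260675 0.29219565] 2.7167 [-30.03670346  11.74752151  26.4682129   86.03789813  -5.02452808
  83.4694262  102.91819524]
```

View pics/w1.png

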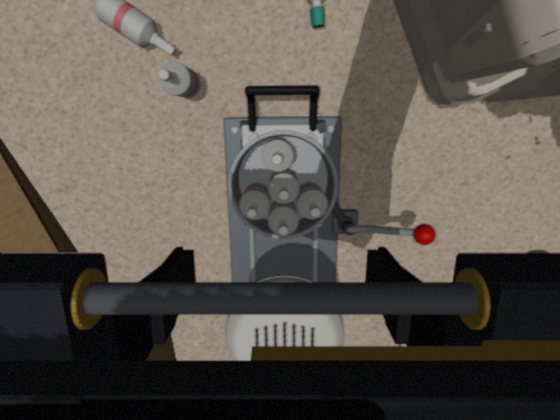

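The wrist view shows the pot at (284,183), bar handle (282,90), nozzles at (278,158), (284,193), (252,212), (283,228), (315,212), knob (425,234), cart_f (178,78), and cart_g at (135,22) with nozzle to lower right. cart_e is slightly shifted.

```bash
cat >> h.py <<'E'
def atz(p,u,v,z):
    K=np.array(p['intrinsics']); M=T(p); d=M[:3,:3]@np.array([(u-K[0,2])/K[0,0],(v-K[1,2])/K[1,1],1]); o=M[:3,3]
    return o+d*(z-o[2])/d[2]
E
python3 - <<'E'
from h import *
import pickle; p=pickle.load(open('w1.pkl','rb'))
c,u=cloud(p)
ben=c[(abs(c[:,2])<.01)];print('bench',np.median(ben[:,2]))
rim=c[(abs(c[:,2]-.069)<.003)&(np.hypot(c[:,0]-.6,c[:,1]-.0535)<.066)&(np.hypot(c[:,0]-.6,c[:,1]-.0535)>.05)]
print(len(rim),*circ(rim))
pc=circ(rim)[0][:2]
print('topz',c[(np.hypot(c[:,0]-.6,c[:,1]-.0535)<.05),2].max())
for nm,(a,b) in dict(e=(278,158),a=(284,193),b=(252,212),c=(283,228),d=(315,212)).items():
    m=(np.hypot(u[:,0]-a,u[:,1]-b)<10)&(c[:,2]>.106); q=c[m]
    print(nm,len(q),np.median(q,0).round(4),q[:,2].max().round(4))
m=(np.hypot(u[:,0]-165,u[:,1]-75)<12)&(c[:,2]>.075); print('f',np.median(c[m],0),c[m][:,2].max(),m.sum())
fr=p['frame'].astype(int); 
red=(fr[...,2]>130)&(fr[...,1]<60)&(fr[...,0]<60); red[:,:380]=0; v,x=np.nonzero(red); print('knob px',x.mean(),v.mean(),len(x),atz(p,x.mean(),v.mean(),.082))
bar=np.array([[245,91],[320,90]]); a=atz(p,247,91,.052); b=atz(p,319,90,.052); d=a-b; print('bar',a,b,np.hypot(*d[:2]),np.degrees(np.arctan2(d[1],d[0])))
q=c[(np.abs(c[:,2]-.052)<.006)&(u[:,1]<97)&(u[:,0]>243)&(u[:,0]<324)]; print('bar cloud',len(q),q.min(0),q.max(0),q.mean(0)); w=np.linalg.svd(q[:,:2]-q[:,:2].mean(0))[2][0];print(np.degrees(np.arctan2(w[1],w[0])))
# g
m=(u[:,0]<178)&(u[:,1]<60)&(c[:,2]>.008); g=c[m]; w=np.linalg.svd(g[:,:2]-g[:,:2].mean(0))[2][0]; print('g',len(g),g.min(0),g.max(0),g.mean(0),np.degrees(np.arctan2(w[1],w[0])))
t=g[g[:,2]>.03]; print('g ridge',len(t),t.mean(0)); 
E
```

```text
bench -0.0005819387310267155
1519 [0.59720566 0.05383747 0.05776611] 0.001293052901978585
topz 0.3995452160428112
e 107 [0.565 0.038 0.113] 0.1152
a 102 [0.596  0.0538 0.1129] 0.1156
b 97 [0.6225 0.0291 0.1128] 0.1148
c 98 [0.6304 0.0636 0.1127] 0.1147
d 100 [0.6039 0.0885 0.1128] 0.115
f [ 0.52113592 -0.08575846  0.08817518] 0.09160867358603958 152
knob px 426.80981595092027 236.35582822085888 163 [0.6033503  0.22171213 0.082     ]
bar [ 0.51167439 -0.01078204  0.052     ] [0.48898284 0.0627769  0.052     ] 0.07697936734580613 -72.855985881453
bar cloud 742 [ 0.48473506 -0.01467573  0.04615091] [0.51608296 0.06381232 0.05631376] [0.4999272  0.02478988 0.05320754]
106.78628855450482
g 2065 [ 0.45734727 -0.19401275  0.01142439] [ 0.49819692 -0.10514302  0.03495086] [ 0.47939468 -0.15201921  0.02783965] 76.88251884010981
g ridge 935 [ 0.47640123 -0.16124318  0.03213985]
```

```bash
python3 - <<'E'
from h import *
import pickle; p=pickle.load(open('w1.pkl','rb'))
M=np.array(p['tool_from_camera']); K=np.array(p['intrinsics']); print(M.round(4))
for x in(-.008,0,.011,.05,.1,.18):
    q=np.linalg.inv(M)@[x,0,0,1]; print(x,(K@q[:3]/q[2])[:2],q[2])
from scipy.spatial.transform import Rotation as R
z=R.from_euler('xyz',p['obs']['tool_rot'],degrees=True).as_matrix()[:,2]; print(z,np.degrees(np.arctan2(z[1],z[0])))
E
```

```text
[[-8.000e-04 -2.650e-01  9.642e-01 -1.507e-01]
 [ 2.000e-04 -9.642e-01 -2.650e-01  7.330e-02]
 [ 1.000e+00 -0.000e+00  8.000e-04 -0.000e+00]
 [ 0.000e+00  0.000e+00  0.000e+00  1.000e+00]]
-0.008 [279.82215928 286.07835638] 0.15702370249771166
0 [279.82110946 278.25280915] 0.16473769685866416
0.011 [279.81981679 268.61694583] 0.17534443910497383
0.05 [279.81627129 242.18813824] 0.21295016161461724
0.1 [279.81321945 219.4390531 ] 0.2611626263705703
0.18 [279.81014579 196.527391  ] 0.3383025699800953
[-0.28221003  0.95934605 -0.00355591] 106.39225732708557
```

Emit:
servo_tool:
  rows: [-35,-15,-60,0,0.5,-35,-15,-100,0,0.5,-35,-15,-140,0,0.5,-35,-15,-140,0,0.5,-35,-15,-140,0,0.5,-35,-15,-140,0,0.5]

```text
time_s: 3.27
tool_pos: [0.5619, 0.0449, 0.1533]
tool_rot: [51.8, 89.9, 158.7]
force: [0.0, 0.0, 0.3]
grip_width: 0.055
```

```bash
cat >> h.py <<'E'
def noz(p,zlo,zhi,nom,r=.012):
    c,u=cloud(p); out={}
    for k,(x,y) in nom.items():
        q=c[(c[:,2]>zlo)&(c[:,2]<zhi)&(np.hypot(c[:,0]-x,c[:,1]-y)<r)]
        out[k]=(len(q),(q[:,:2].max(0)+q[:,:2].min(0)).round(4)/2 if len(q) else 0, q.mean(0).round(4) if len(q) else 0)
        print(k,out[k])
    return out
E
python3 - <<'E'
from h import *
p=shot('wrist','w2.png'); import pickle; pickle.dump(p,open('w2.pkl','wb')); print(p['obs']['tool_pos'],p['obs']['time_s'])
noz(p,.111,.117,dict(e=(.565,.038),a=(.596,.054),b=(.6225,.029),d=(.604,.0885)))
E
```

```text
[0.56190118 0.04491372 0.15325462] 3.2667
e (215, array([0.5654, 0.0377]), array([0.5651, 0.0376, 0.1132]))
a (0, 0, 0)
b (185, array([0.62295, 0.02875]), array([0.6229, 0.0288, 0.113 ]))
d (187, array([0.6046 , 0.08835]), array([0.6043, 0.0883, 0.1131]))
```

View pics/w2.png

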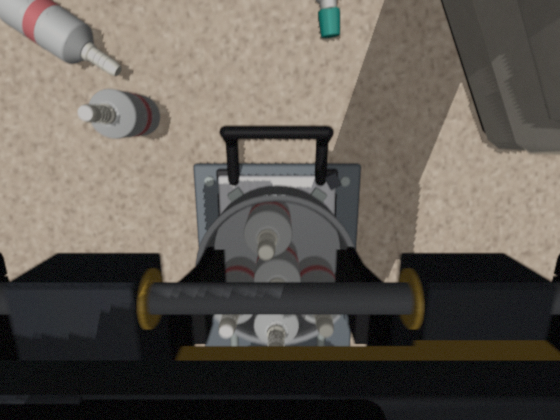

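The view shows cart_e's nozzle at (266,250), ahead of and left of the jaw centre line; I'll check whether the arm has settled.

Emit:
servo_tool:
  rows: [0,0,0,0,0.5,0,0,0,0,0.5]

```text
time_s: 3.48
tool_pos: [0.5646, 0.044, 0.1559]
tool_rot: [-91.0, 89.7, 15.9]
force: [0.5, -0.5, -0.5]
grip_width: 0.0453
```

Emit:
servo_tool:
  rows: [0,0,0,0,0.5,0,0,0,0,0.5]

```text
time_s: 3.65
tool_pos: [0.5637, 0.0435, 0.1545]
tool_rot: [-89.5, 89.9, 17.3]
force: [0.2, 0.0, 0.6]
grip_width: 0.0432
```

```bash
python3 - <<'E'
from h import *
for i in range(3):
    p=shot('wrist'); o=p['obs'];print(o['time_s'],o['tool_pos'],o['qpos'].round(2),o['joint_velocities'].round(2))
    noz(p,.111,.117,dict(e=(.565,.038),b=(.6225,.029),d=(.604,.0885)))
E
```

```text
3.65 [0.56365711 0.04347603 0.15452047] [-29.98  11.51  25.82 102.24  -5.43  67.35 104.32] [ 0.18  0.39  0.01  0.48  0.01 -0.09  0.05]
e (209, array([0.56525, 0.0376 ]), array([0.5651, 0.0376, 0.1132]))
b (141, array([0.6235, 0.0297]), array([0.6227, 0.0297, 0.113 ]))
d (165, array([0.6047 , 0.08785]), array([0.6045, 0.0876, 0.113 ]))
3.7 [0.5634273  0.04340015 0.1541947 ] [-29.98  11.52  25.82 102.26  -5.43  67.35 104.32] [ 0.06  0.3  -0.06  0.53 -0.01 -0.06 -0.02]
e (215, array([0.56505, 0.0377 ]), array([0.5652, 0.0376, 0.1132]))
b (141, array([0.62285, 0.02985]), array([0.6226, 0.0298, 0.1131]))
d (163, array([0.6046 , 0.08795]), array([0.6046, 0.0877, 0.1132]))
3.75 [0.56321639 0.04334819 0.1538706 ] [-29.98  11.53  25.82 102.29  -5.43  67.35 104.32] [ 0.07  0.27  0.05  0.37  0.01 -0.11  0.04]
e (212, array([0.5653 , 0.03775]), array([0.565 , 0.0377, 0.1132]))
b (139, array([0.62365, 0.0298 ]), array([0.6228, 0.0298, 0.113 ]))
d (157, array([0.6048, 0.0879]), array([0.6045, 0.0877, 0.1131]))
```

Emit:
servo_tool:
  rows: [2,-6,-20,0,0.5,2,-6,-50,0,0.5,2,-6,-50,0,0.5,2,-6,-50,0,0.5]

```text
time_s: 4.13
tool_pos: [0.5635, 0.0372, 0.1021]
tool_rot: [84.6, 89.8, -168.5]
force: [0.1, -0.9, 1.1]
grip_width: 0.0436
```

```bash
python3 - <<'E'
from h import *
p=shot('wrist','w3.png'); o=p['obs'];print(o['time_s'],o['tool_pos'],o['joint_velocities'].round(2))
noz(p,.111,.117,dict(e=(.565,.038),b=(.6225,.029),d=(.604,.0885)))
E
```

```text
4.1333 [0.5634698  0.03715042 0.10214973] [-0.22 -1.72  0.27 -2.68  0.21 -0.07 -0.16]
e (3, array([0.5606 , 0.03635]), array([0.5605, 0.0365, 0.1112]))
b (0, 0, 0)
d (0, 0, 0)
```

View pics/w3.png

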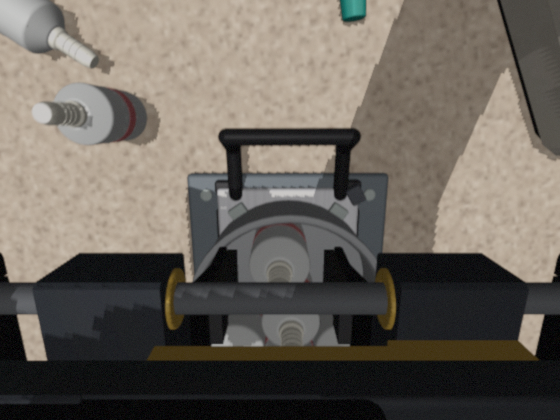

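cart_e's nozzle sits between the fingers at (279,270). I'll close now.

Emit:
servo_tool:
  rows: [1,0,1,0,1,1,0,1,0,1,1,0,1,0,1,1,0,1,0,1,1,0,1,0,1,1,0,1,0,1]
  force: 15

```text
time_s: 4.68
tool_pos: [0.566, 0.0374, 0.1046]
tool_rot: [-72.2, 90.0, 34.6]
force: [-0.1, 0.7, -0.1]
grip_width: 0.011
```

Emit:
servo_tool:
  rows: [0,0,5,0,1,-1,1,6,0,1,-2,3,6,0,1,-4,6,6,0,1,-4,6,6,0,1,-4,6,6,0,1]

```text
time_s: 5.18
tool_pos: [0.5616, 0.0438, 0.1102]
tool_rot: [35.0, 90.0, 141.9]
force: [-0.5, -0.7, -1.2]
grip_width: 0.0104
```

Good: target is (0.5622, 0.0433). Lower and release.

Emit:
servo_tool:
  rows: [0,0,-3,0,1,0,0,-5,0,1,0,0,-6,0,1,0,0,-6,0,1,0,0,-6,0,0.6,0,0,-6,0,0.6,0,0,-6,0,0.6,0,0,30,0,0.6,0,0,70,0,0.6,0,0,70,0,0.6]

```text
time_s: 6.02
tool_pos: [0.5662, 0.0434, 0.1877]
tool_rot: [-95.0, 89.3, 11.8]
force: [1.1, -0.0, 0.9]
grip_width: 0.0336
```

```bash
python3 - <<'E'
from h import *
p=shot('wrist','w4.png'); o=p['obs'];print(o['time_s'],o['tool_pos'],o['qpos'].round(1))
noz(p,.111,.117,dict(e=(.562,.043),b=(.6225,.029),d=(.604,.0885)))
noz(p,.086,.093,dict(f=(.521,-.086)))
E
```

```text
6.0167 [0.56623002 0.04337549 0.18767969] [-30.4   9.8  26.1 100.1  -4.6  70.4 103.7]
e (162, array([0.5609 , 0.04355]), array([0.5609, 0.0435, 0.1131]))
b (0, 0, 0)
d (0, 0, 0)
f (198, array([ 0.5211, -0.0876]), array([ 0.521 , -0.0873,  0.0889]))
```

View pics/w4.png

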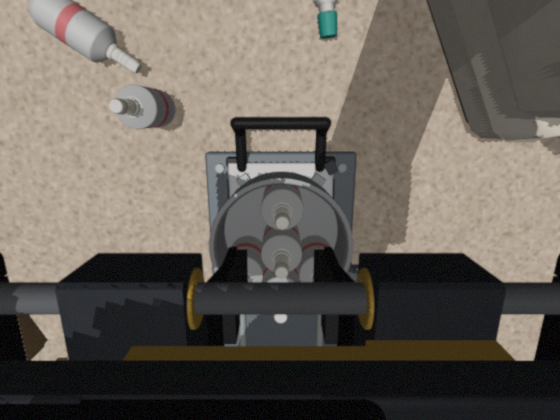

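Emit:
servo_tool:
  rows: [-45,-131,0,0,0.5,-45,-131,0,0,0.5,-45,-131,-10,0,0.5,-45,-131,-40,0,0.5,-45,-131,-60,0,0.5,-45,-131,-60,0,0.5,-45,-131,-60,0,0.5]

```text
time_s: 6.65
tool_pos: [0.5157, -0.0873, 0.1191]
tool_rot: [70.9, 89.8, 177.8]
force: [0.1, -0.1, -0.0]
grip_width: 0.0436
```

```bash
python3 - <<'E'
from h import *
p=shot('wrist','w5.png'); o=p['obs'];print(o['time_s'],o['tool_pos'],o['qpos'].round(1))
noz(p,.085,.093,dict(f=(.521,-.087)))
E
```

```text
6.65 [ 0.51571672 -0.08734718  0.11907792] [-22.2   8.7  31.4 110.   -5.1  62.8 118.1]
f (287, array([ 0.52075, -0.0885 ]), array([ 0.5202, -0.0887,  0.0886]))
```

View pics/w5.png

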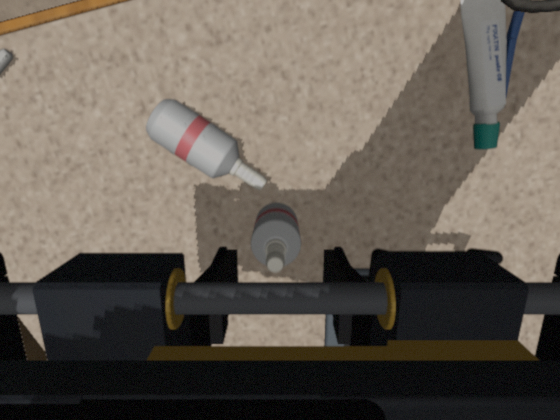

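cart_f's nozzle is between the jaws (275,262), and cart_g is fully visible (165–262, 105–185). Descend and grip f.

Emit:
servo_tool:
  rows: [5,-1,-20,0,0.5,5,-1,-38,0,0.5,5,-1,-38,0,0.5,5,-1,-38,0,1,5,-1,-38,0,1,5,-1,-38,0,1,5,-1,-38,0,1,5,-1,-38,0,1]
  force: 20

```text
time_s: 7.37
tool_pos: [0.5225, -0.0886, 0.0833]
tool_rot: [-95.3, 89.9, 11.5]
force: [0.4, 0.5, -0.1]
grip_width: 0.0178
```

```bash
python3 - <<'E'
from h import *
p=shot('wrist','w6.png'); o=p['obs'];print(o['time_s'],o['tool_pos'],o['grip_width'])
for r in cut_out('cart_g_mid',p)[:3]: print(r['score'],r['extent'])
c,u=cloud(p)
g=c[(c[:,2]>.006)&(c[:,2]<.04)&(c[:,0]>.43)&(c[:,0]<.51)&(c[:,1]>-.21)&(c[:,1]<-.09)]
print(len(g),g.min(0),g.max(0))
# fit: axis line at z=.017, model radius profile
def res(x):
    d=np.array([np.cos(x[2]),np.sin(x[2]),0]); q=g-np.array([x[0],x[1],.017]); s=q@d+.045; rad=np.linalg.norm(q-np.outer(q@d,d),axis=1)
    R=np.interp(s,[-.02,0,.0,.006,.02,.021,.039,.04,.056,.064,.0641,.09,.0901,.12],[0,0,.013,.016,.016,.017,.017,.016,.016,.0055,.0055,.0055,0,0])
    return rad-R
for x0 in ([.478,-.15,np.radians(60)],[.478,-.15,np.radians(77)],[.48,-.145,np.radians(85)]):
    r=least_squares(res,x0,loss='soft_l1',f_scale=.001); print(r.x,np.degrees(r.x[2]),r.cost, np.median(abs(r.fun)))
x=r.x; d=np.array([np.cos(x[2]),np.sin(x[2])])
for s in(0,.079,.09): print(s,x[:2]+d*(s-.045))
E
```

```text
7.3667 [ 0.52248754 -0.08863057  0.08326051] 0.017806376083198808
0.61 [201.9, 134.9, 141.0, 107.9]
6954 [ 0.45306229 -0.19462237  0.00615335] [ 0.50998767 -0.0900712   0.0398635 ]
[ 0.48044303 -0.14906848  1.25568228] 71.94529512575072 0.0050380828528276906 0.0005339007618730286
[ 0.48043717 -0.14908045  1.25587998] 71.95662234359128 0.005026417082708358 0.0005333848709657574
[ 0.48044303 -0.14906848  1.25568225] 71.94529340791833 0.005038082852828506 0.0005339008141141358
0 [ 0.46649641 -0.19185273]
0.079 [ 0.49098048 -0.1167426 ]
0.09 [ 0.49438965 -0.10628423]
```

View pics/w6.png

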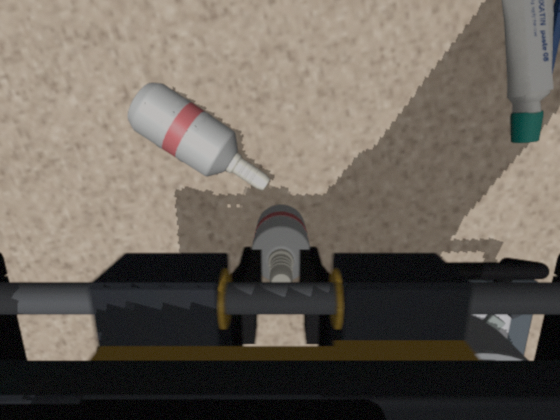

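Jaws are about to close on f's nozzle. I'll finish the grip and lift it straight up.

Emit:
servo_tool:
  rows: [0,0,0,0,1,0,0,0,0,1,0,0,40,0,1,0,0,80,0,1,0,0,125,0,1,20,40,125,0,1,66,107,125,0,1,66,107,125,0,1,66,107,125,0,1,66,107,125,0,1]

```text
time_s: 8.3
tool_pos: [0.5882, 0.0219, 0.206]
tool_rot: [83.5, 89.9, -169.3]
force: [-0.2, -0.6, -1.1]
grip_width: 0.0102
```

```bash
python3 - <<'E'
from h import *
p=shot('wrist','w7.png'); o=p['obs'];print(o['time_s'],o['tool_pos'],o['grip_width'],o['qpos'].round(1))
p=shot('scene'); cv2.imwrite('pics/s7.png',cv2.resize(p['frame'][110:310,210:400],None,fx=3,fy=3,interpolation=cv2.INTER_CUBIC))
E
```

```text
8.3 [0.58817177 0.02185478 0.20604481] 0.010197002397851334 [-28.4  12.4  27.5  95.3  -5.9  73.8 107.3]
```

View pics/w7.png

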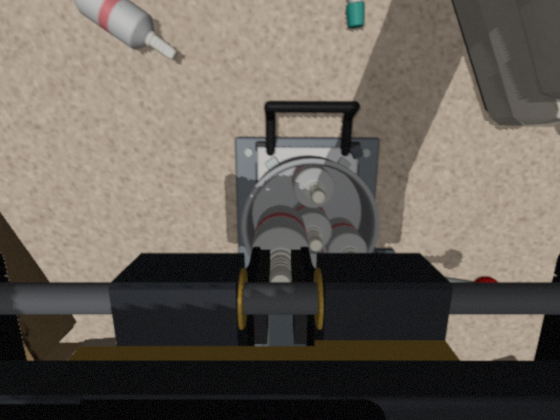

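View pics/s7.png

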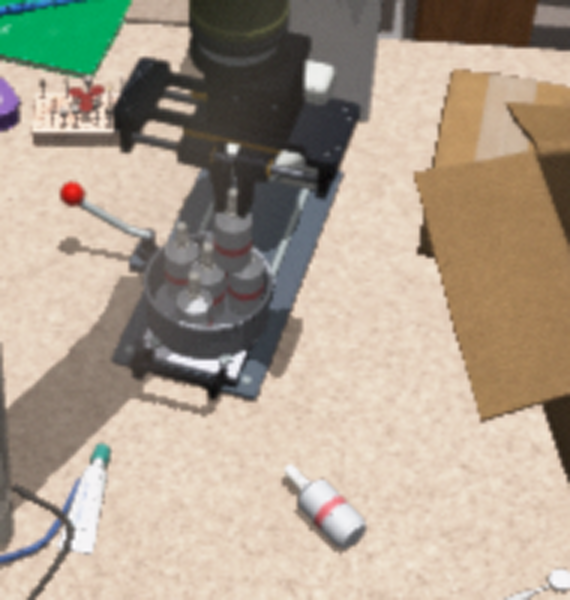

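Emit:
servo_tool:
  rows: [0,-3,-25,0,1,0,-3,-45,0,1,0,-3,-50,0,1,0,-3,-50,0,1,0,-3,-50,0,1]

```text
time_s: 8.82
tool_pos: [0.5878, 0.0142, 0.1579]
tool_rot: [-108.3, 90.0, -1.5]
force: [0.3, -0.2, -0.2]
grip_width: 0.0106
```

```bash
python3 - <<'E'
from h import *
p=shot('wrist','w8.png'); o=p['obs'];print(o['time_s'],o['tool_pos'],o['grip_width'],o['force'])
c,u=cloud(p)
rim=c[(abs(c[:,2]-.069)<.003)&(np.hypot(c[:,0]-.597,c[:,1]-.0535)<.064)&(np.hypot(c[:,0]-.597,c[:,1]-.0535)>.052)]
print(len(rim),*circ(rim))
noz(p,.111,.117,dict(e=(.562,.043),a=(.597,.0535),d=(.604,.0885)))
E
```

```text
8.8167 [0.58779116 0.01421608 0.15793788] 0.010556303298587384 [ 0.33607998 -0.24540992 -0.19527793]
1834 [0.59756359 0.05326233 0.05795188] 0.0012489797314664602
e (223, array([0.5615 , 0.04325]), array([0.561 , 0.0431, 0.1131]))
a (0, 0, 0)
d (0, 0, 0)
```

View pics/w8.png

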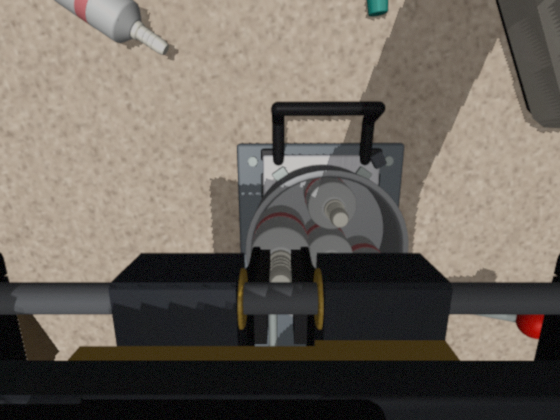

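Emit:
servo_tool:
  rows: [1,4,0,0,1,1,4,0,0,1,1,4,-5,0,1,1,4,-10,0,1,1,4,-10,0,1]

```text
time_s: 9.28
tool_pos: [0.5881, 0.0194, 0.1461]
tool_rot: [79.6, 89.9, -173.5]
force: [-0.8, 0.6, -1.1]
grip_width: 0.0101
```

Emit:
servo_tool:
  rows: [0,-1,-10,0,1,0,-1,-20,0,1,0,-1,-30,0,1,0,-1,-36,0,1,0,-1,-36,0,1,0,-1,-36,0,1]

```text
time_s: 9.78
tool_pos: [0.5884, 0.0182, 0.1106]
tool_rot: [87.3, 89.9, -165.9]
force: [-0.2, -0.6, -0.1]
grip_width: 0.0106
```

```bash
python3 - <<'E'
from h import *
p=shot('wrist','w9.png'); o=p['obs'];print(o['time_s'],o['tool_pos'],o['grip_width'],o['force'])
p=shot('side'); cv2.imwrite('pics/d9.png',cv2.resize(p['frame'][150:300,150:340],None,fx=3,fy=3,interpolation=cv2.INTER_CUBIC))
E
```

```text
9.7833 [0.58843385 0.01817714 0.11055188] 0.01064760068580548 [-0.15946678 -0.55003749 -0.05480518]
```

View pics/w9.png

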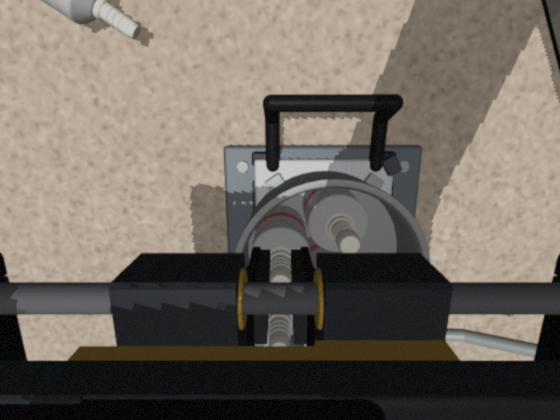

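View pics/d9.png

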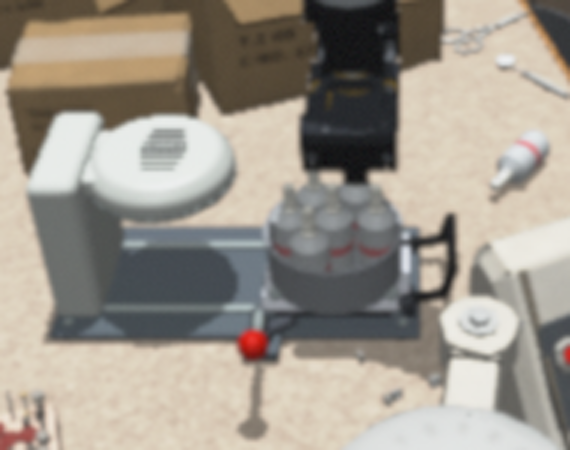

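Emit:
servo_tool:
  rows: [0,0,-2,0,1,0,0,-4,0,1,0,0,-4,0,1,0,0,-4,0,1,0,0,-4,0,0.72,0,0,-4,0,0.72,0,0,-4,0,0.72,0,0,35,0,0.72,0,0,75,0,0.72,0,0,100,0,0.6]

```text
time_s: 10.72
tool_pos: [0.59, 0.0181, 0.2151]
tool_rot: [-99.3, 89.8, 7.5]
force: [1.1, -0.2, -0.6]
grip_width: 0.0266
```

```bash
python3 - <<'E'
from h import *
p=shot('wrist','w10.png'); o=p['obs'];print(o['time_s'],o['tool_pos'],o['grip_width'],o['force'],o['qpos'].round(1))
noz(p,.107,.120,dict(f=(.5885,.0187),e=(.562,.043),a=(.597,.0535),d=(.604,.0885)))
E
```

```text
10.7167 [0.59004398 0.01808975 0.21505738] 0.026623607736260387 [ 1.12091616 -0.18425883 -0.5851414 ] [-28.4  12.1  27.8  94.6  -5.8  74.5 107.3]
f (160, array([0.58705, 0.0187 ]), array([0.5868, 0.0184, 0.1126]))
e (176, array([0.56135, 0.04365]), array([0.5607, 0.043 , 0.1124]))
a (161, array([0.5964 , 0.05385]), array([0.5961, 0.0532, 0.1124]))
d (0, 0, 0)
```

View pics/w10.png

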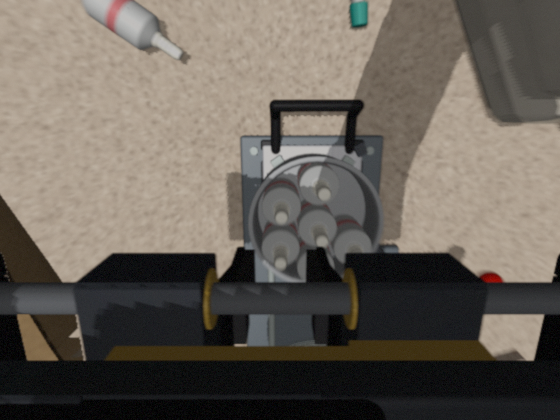

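f stands in its place, its top at the same height as the others (z 0.113). Next I'll check carton clearance for gripping the fallen cartridge.

```bash
python3 - <<'E'
from h import *
ps=[shot('scene'),shot('side')]
cv2.imwrite('pics/s11.png',ps[0]['frame'])
c=np.vstack([cloud(p)[0] for p in ps])
c=c[(c[:,2]>.07)&(c[:,2]<.5)&(c[:,1]<-.06)]
for ang in(-18,-28,-8):
  j=np.array([np.cos(np.radians(ang)),np.sin(np.radians(ang))]); t=np.array([-j[1],j[0]])
  for ctr in([.491,-.1167],[.48,-.15],[.47,-.18]):
    q=c[:,:2]-ctr; a=q@j; b=q@t
    m=(abs(b)<.045)&(a>0)
    dist=np.maximum(abs(a)-.095,abs(b)-.0375); i=np.argsort(dist)[:400]
    print(ang,ctr,'min a in band',a[m].min().round(3) if m.any() else None,'clear',dist[i[5]].round(3),c[i[5]].round(3), 'z range',c[i][:,2].min().round(3))
E
```

```text
-18 [0.491, -0.1167] min a in band 0.127 clear 0.024 [ 0.587 -0.083  0.322] z range 0.15
-18 [0.48, -0.15] min a in band 0.11 clear 0.015 [ 0.568 -0.234  0.155] z range 0.15
-18 [0.47, -0.18] min a in band 0.092 clear 0.004 [ 0.553 -0.245  0.152] z range 0.15
-28 [0.491, -0.1167] min a in band 0.127 clear 0.028 [ 0.57 -0.23  0.15] z range 0.15
-28 [0.48, -0.15] min a in band 0.109 clear 0.015 [ 0.555 -0.242  0.153] z range 0.15
-28 [0.47, -0.18] min a in band 0.098 clear 0.004 [ 0.545 -0.251  0.15 ] z range 0.15
-8 [0.491, -0.1167] min a in band 0.134 clear 0.009 [ 0.591 -0.084  0.319] z range 0.153
-8 [0.48, -0.15] min a in band 0.116 clear 0.017 [ 0.584 -0.212  0.157] z range 0.15
-8 [0.47, -0.18] min a in band 0.094 clear 0.006 [ 0.563 -0.237  0.158] z range 0.15
```

Emit:
servo_tool:
  rows: [-20,-30,0,-10,0.5,-40,-60,0,-20,0.5,-60,-80,0,-30,0.5,-80,-110,0,-70,0.5,-99,-135,0,-70,0.5,-99,-135,0,-70,0.5,-99,-135,0,-70,0.5,-99,-135,0,-70,0.5,-99,-135,0,-70,0.5,-99,-135,0,-70,0.5]

```text
time_s: 11.7
tool_pos: [0.489, -0.1165, 0.2099]
tool_rot: [138.0, 89.9, 174.5]
force: [0.8, 0.7, 0.5]
grip_width: 0.0436
```

Emit:
servo_tool:
  rows: [0,0,-20,-10,0.5,0,0,-40,-20,0.5,0,0,-60,-30,0.5,0,0,-80,-40,0.5,0,0,-100,-55,0.5,0,0,-115,-55,0.5,0,0,-115,-55,0.5,0,0,-115,-55,0.5,0,0,-115,-55,0.5,0,0,-115,-55,0.5]

```text
time_s: 12.53
tool_pos: [0.4891, -0.1165, 0.0954]
tool_rot: [-155.1, 89.9, -173.1]
force: [-1.1, -0.4, -0.2]
grip_width: 0.0435
```

```bash
cat >> h.py <<'E'
def fitg(c,x0):
    g=c[(c[:,2]>.006)&(c[:,2]<.04)&(np.hypot(c[:,0]-x0[0],c[:,1]-x0[1])<.07)]
    def res(x):
        d=np.array([np.cos(x[2]),np.sin(x[2]),0]); q=g-np.array([x[0],x[1],.017]); s=q@d+.045; rad=np.linalg.norm(q-np.outer(q@d,d),axis=1)
        R=np.interp(s,[-.02,0,.0,.006,.02,.021,.039,.04,.056,.064,.0641,.09,.0901,.12],[0,0,.013,.016,.016,.017,.017,.016,.016,.0055,.0055,.0055,0,0])
        return rad-R
    r=least_squares(res,x0,loss='soft_l1',f_scale=.001); x=r.x; d=np.array([np.cos(x[2]),np.sin(x[2])])
    print(len(g),x[:2],np.degrees(x[2]),np.median(abs(r.fun)),'s79',x[:2]+d*.034)
E
python3 - <<'E'
from h import *
p=shot('wrist','w12.png'); o=p['obs'];print(o['time_s'],o['tool_pos'],o['tool_rot'],o['grip_width'],o['force'],o['qpos'].round(1))
fitg(cloud(p)[0],[.4804,-.149,1.2557])
E
```

```text
12.5333 [ 0.48909984 -0.11654855  0.0954062 ] [-155.10393444   89.90298272 -173.10804303] 0.0434618839503258 [-1.14599799 -0.37846827 -0.19456801] [-25.6   8.2  38.7 114.2  -5.9  59.6  -2.2]
2913 [ 0.48085196 -0.14893313] 73.08839728081786 0.0004399146798992615 s79 [ 0.49074243 -0.11640347]
```

View pics/w12.png

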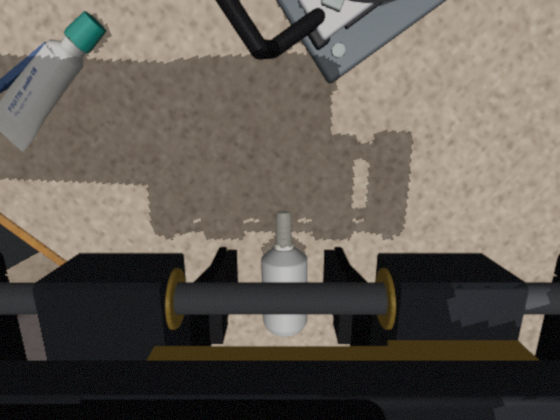

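cart_g lies centred between the open jaws (285, 215–330), nozzle upward in the picture. Descend onto the nozzle.

Emit:
servo_tool:
  rows: [2,1,-40,0,0.5,2,1,-70,0,0.5,2,1,-75,0,0.5,2,1,-75,0,0.5,2,1,-75,0,0.5]

```text
time_s: 13.0
tool_pos: [0.4923, -0.1161, 0.0221]
tool_rot: [-25.3, 90.0, -43.4]
force: [0.3, -0.2, 0.3]
grip_width: 0.0434
```

Emit:
servo_tool:
  rows: [0,0,-3,0,1,0,0,-3,0,1,0,0,-3,0,1,0,0,-3,0,1,0,0,-3,0,1,0,0,-3,0,1,0,0,-3,0,1]
  force: 7

```text
time_s: 13.58
tool_pos: [0.4921, -0.1157, 0.0185]
tool_rot: [19.8, 90.0, 1.7]
force: [0.4, -0.4, -0.2]
grip_width: 0.0106
```

Emit:
servo_tool:
  rows: [0,0,6,0,1,3,10,10,0,1,6,20,12,0,1,9,30,12,0,1,13,42,12,0,1,16,52,12,0,1,16,52,12,0,1,16,52,12,0,1]

```text
time_s: 14.25
tool_pos: [0.5078, -0.0628, 0.03]
tool_rot: [-133.2, 90.0, -151.2]
force: [-0.3, -0.1, -1.2]
grip_width: 0.0105
```

```bash
python3 - <<'E'
from h import *
p=shot('wrist','w13.png'); o=p['obs'];print(o['time_s'],o['tool_pos'],o['grip_width'],o['force'])
p=shot('scene'); cv2.imwrite('pics/s13.png',cv2.resize(p['frame'][150:340,230:400],None,fx=3,fy=3,interpolation=cv2.INTER_CUBIC))
p=shot('side'); cv2.imwrite('pics/d13.png',cv2.resize(p['frame'][150:300,230:400],None,fx=3,fy=3,interpolation=cv2.INTER_CUBIC))
E
```

```text
14.25 [ 0.50784724 -0.06275013  0.03002106] 0.01054139115173303 [-0.26143411 -0.07372075 -1.16810612]
```

View pics/s13.png

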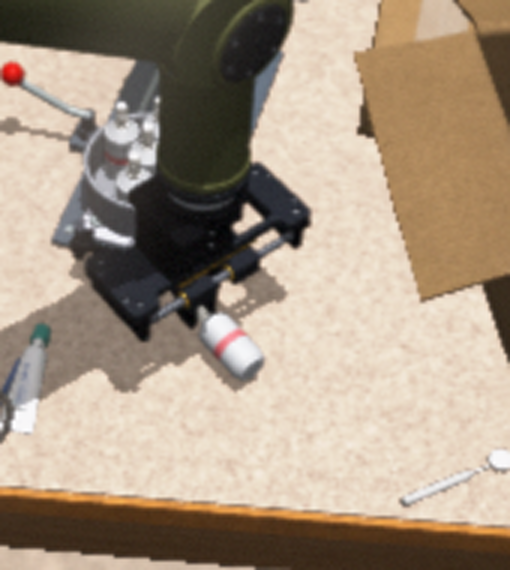

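View pics/d13.png

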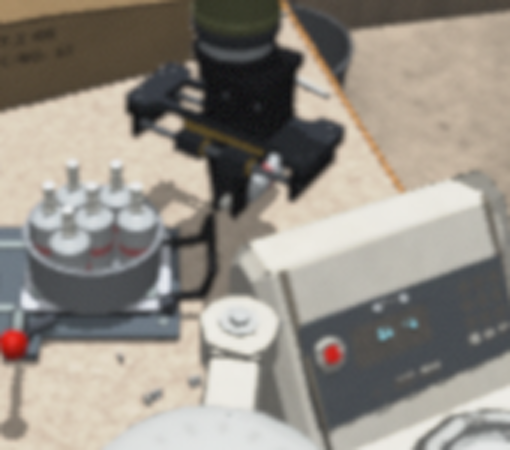

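Emit:
servo_tool:
  rows: [-1,-4,10,0,1,-3,-9,18,0,1,-5,-15,26,0,1,-7,-22,34,0,1,-10,-30,40,0,1,-13,-39,46,0,1,-16,-48,50,0,1,-19,-58,53,0,1,-22,-68,54,0,1,-22,-68,54,0,1]
  force: 5

```text
time_s: 15.23
tool_pos: [0.4849, -0.1347, 0.0845]
tool_rot: [-68.9, 89.9, -87.2]
force: [-0.0, -0.3, -0.9]
grip_width: 0.0107
```

```bash
python3 - <<'E'
from h import *
p=shot('wrist','w14.png'); o=p['obs'];print(o['time_s'],o['tool_pos'],o['grip_width'],o['force'])
p=shot('scene'); cv2.imwrite('pics/s14.png',cv2.resize(p['frame'][150:340,230:400],None,fx=3,fy=3,interpolation=cv2.INTER_CUBIC))
E
```

```text
15.2333 [ 0.48493007 -0.13470546  0.08452891] 0.01069199527791882 [-0.00468998 -0.28076281 -0.87024484]
```

View pics/s14.png

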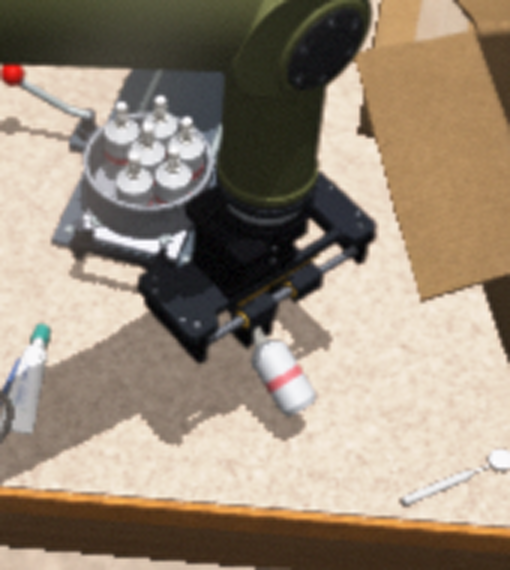

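View pics/w14.png

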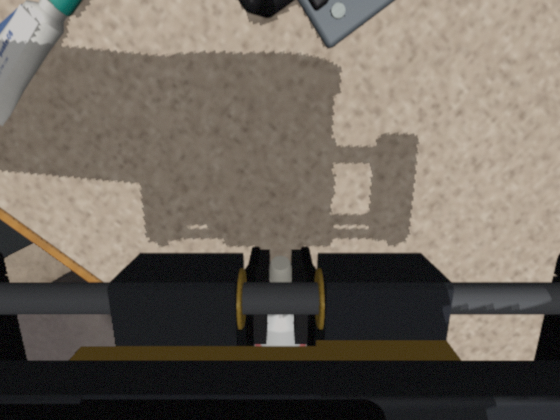

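The cartridge still leans, with its foot behind; I'll loosen the grip to the minimum to let it swing.

Emit:
servo_tool:
  rows: [0,0,0,0,1,0,0,0,0,1,0,0,0,0,1]
  force: 3

```text
time_s: 15.58
tool_pos: [0.4859, -0.131, 0.084]
tool_rot: [-165.9, 90.0, 176.0]
force: [-0.3, 0.6, -0.5]
grip_width: 0.0109
```

```bash
cat >> h.py <<'E'
def tilt(fn=None,ctr=(.48,-.16),r=.09):
    p=shot('scene'); 
    if fn: cv2.imwrite('pics/'+fn,cv2.resize(p['frame'][150:340,230:400],None,fx=3,fy=3,interpolation=cv2.INTER_CUBIC))
    o=get_obs(); fr=p['frame'].astype(int); c,u=cloud(p); f=fr[u[:,1],u[:,0]]
    gr=(f.max(1)-f.min(1)<25)&(f.min(1)>110); red=(f[:,2]-f[:,1]>40)&(f[:,2]-f[:,0]>30)&(f[:,1]<140)
    m=(np.hypot(c[:,0]-ctr[0],c[:,1]-ctr[1])<r)&(c[:,2]>.004)&(c[:,2]<.1)
    a=c[m&gr]; b=c[m&red]
    print(o['time_s'],o['tool_pos'],o['force'],'grey',len(a),np.percentile(a,2,axis=0).round(3),np.percentile(a,98,axis=0).round(3),'band',len(b),b.mean(0).round(4) if len(b) else 0)
    q=a-a.mean(0); w=np.linalg.svd(q,full_matrices=False)[2][0]; print('axis',w.round(2))
E
python3 -c "
from h import *
tilt('s15.png')"
```

```text
15.6333 [ 0.48593279 -0.13105052  0.08408698] [-0.03641302  0.02089595 -0.31965683] grey 167 [ 0.466 -0.166  0.015] [ 0.494 -0.129  0.075] band 24 [ 0.4738 -0.1564  0.0364]
axis [-0.21 -0.38 -0.9 ]
```

View pics/s15.png

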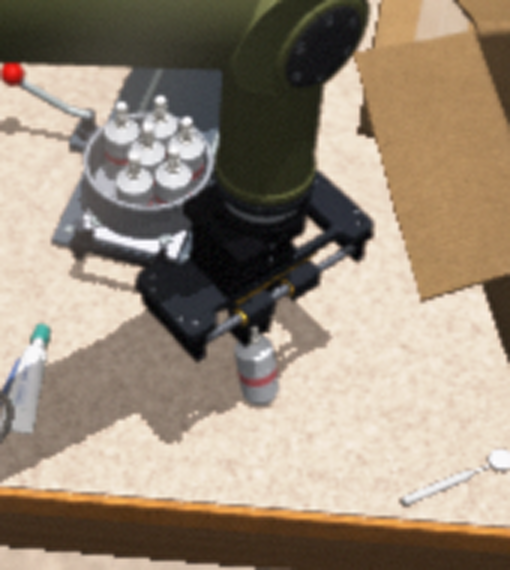

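Emit:
servo_tool:
  rows: [-1,-3,0,0,1,-2,-6,0,0,1,-3,-9,0,0,1,-4,-12,0,0,1,-5,-15,0,0,1,-5,-15,0,0,1,-5,-15,0,0,1]
  force: 3

```text
time_s: 16.22
tool_pos: [0.4808, -0.147, 0.0843]
tool_rot: [7.6, 90.0, -10.6]
force: [-0.3, -0.0, -0.7]
grip_width: 0.0106
```

```bash
python3 -c "
from h import *
tilt('s16.png')"
```

```text
16.2667 [ 0.48086926 -0.14673426  0.08433527] [ 0.46235566  0.0434398  -0.48697442] grey 168 [ 0.46  -0.183  0.007] [ 0.489 -0.144  0.071] band 22 [ 0.4692 -0.1709  0.0363]
axis [-0.22 -0.43 -0.88]
```

View pics/s16.png

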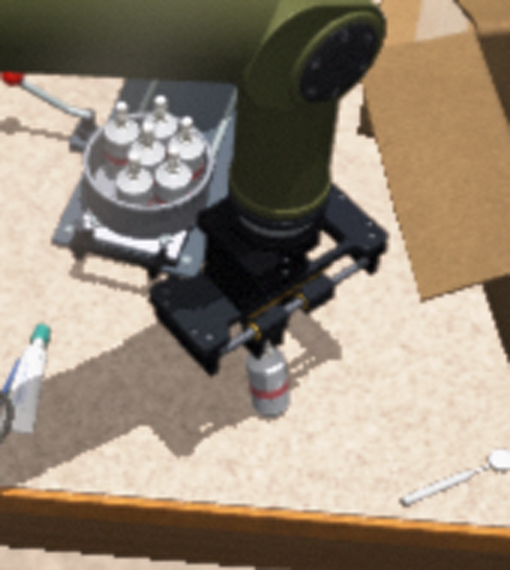

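Emit:
servo_tool:
  rows: [8,25,4,0,1,8,25,0,0,1,8,25,-4,0,1,8,25,-5,0,1,6,19,-4,0,1,4,13,-4,0,1,2,7,-3,0,1,0,1,-3,0,1,-1,-4,-3,0,1,-1,-4,-3,0,1]
  force: 3

```text
time_s: 17.1
tool_pos: [0.4791, -0.1526, 0.0813]
tool_rot: [-90.8, 90.0, -109.1]
force: [-0.2, 0.3, -1.4]
grip_width: 0.0107
```

```bash
python3 -c "
from h import *
tilt('s17.png')"
```

```text
17.15 [ 0.47945709 -0.15169716  0.08125892] [-0.26897077 -0.55122089 -0.78853754] grey 60 [ 0.448 -0.226  0.005] [ 0.491 -0.142  0.068] band 3 [ 0.4667 -0.1576  0.0315]
axis [ 0.06 -0.71 -0.71]
```

View pics/s17.png

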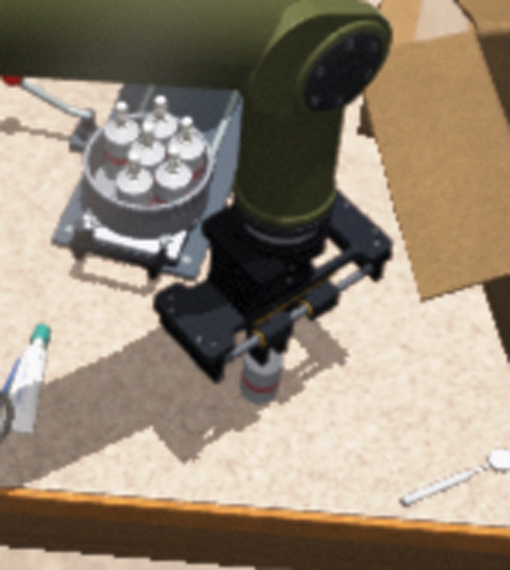

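```bash
python3 -c "
from h import *
p=shot('scene'); cv2.imwrite('pics/s18.png',cv2.resize(p['frame'][240:310,280:360],None,fx=7,fy=7,interpolation=cv2.INTER_CUBIC))
p=shot('wrist','w18.png')"
```

```text
(no output)
```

View pics/s18.png

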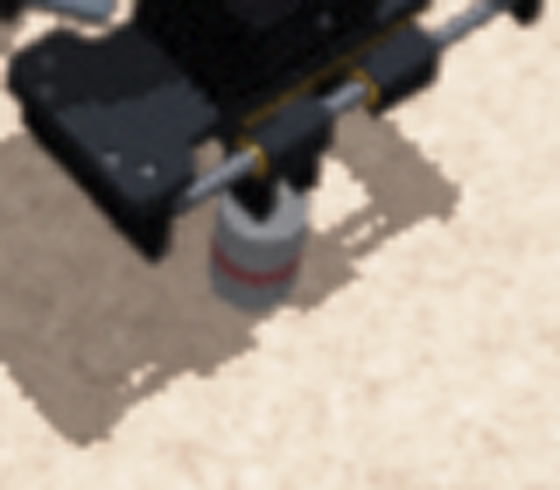

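View pics/w18.png

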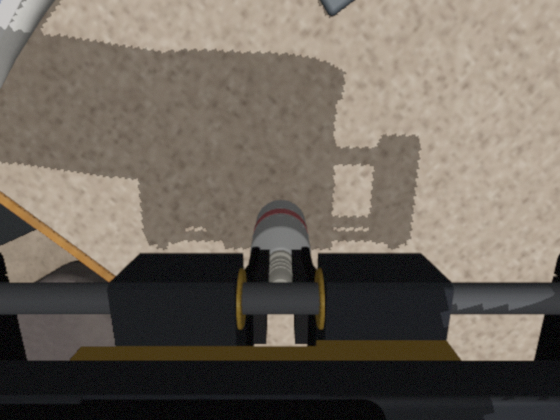

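cart_g now looks vertical: its body and band at (282,215) match the view I had of f when gripped upright. Press lightly down and release.

Emit:
servo_tool:
  rows: [0,0,-2,0,1,0,0,-2,0,1,0,0,-2,0,1,0,0,-2,0,0.8,0,0,-2,0,0.7,0,0,-2,0,0.6,0,0,-2,0,0.55,0,0,-2,0,0.55]

```text
time_s: 17.92
tool_pos: [0.4798, -0.1507, 0.0793]
tool_rot: [-100.4, 90.0, -118.5]
force: [0.1, 0.1, 0.2]
grip_width: 0.0351
```

```bash
python3 -c "
from h import *
p=shot('wrist','w19.png'); o=p['obs']; print(o['time_s'],o['tool_pos'],o['grip_width'],o['force'])
p=shot('scene'); cv2.imwrite('pics/s19.png',cv2.resize(p['frame'][240:310,280:360],None,fx=7,fy=7,interpolation=cv2.INTER_CUBIC))"
```

```text
17.9167 [ 0.47982309 -0.15068552  0.07927348] 0.03505461448649037 [0.08675906 0.11153691 0.21512407]
```

View pics/s19.png

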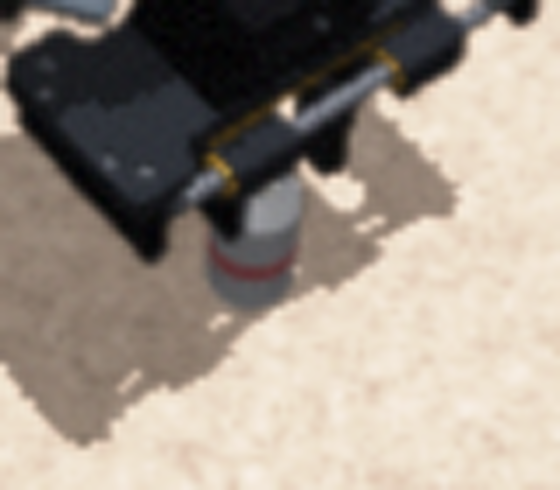

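View pics/w19.png

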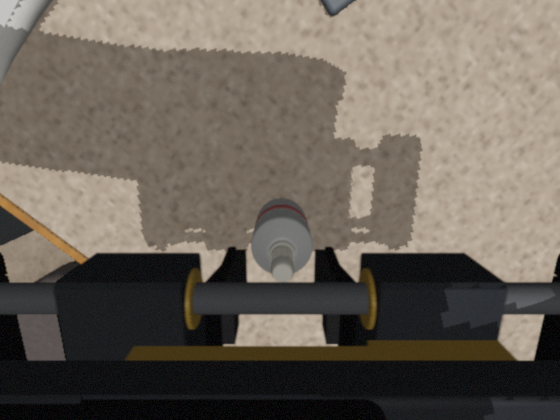

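cart_g stands upright and free (foot to nozzle 282,200→282,272). Hold a moment longer, then retake it by the nozzle.

Emit:
servo_tool:
  rows: [0,0,2,0,0.55,0,0,2,0,0.55,0,0,2,0,1,0,0,2,0,1,0,0,2,0,1,0,0,2,0,1,0,0,2,0,1,0,0,2,0,1]
  force: 20

```text
time_s: 18.68
tool_pos: [0.4799, -0.1507, 0.0813]
tool_rot: [-45.8, 90.0, -63.9]
force: [-0.2, -0.4, -0.5]
grip_width: 0.0102
```

Emit:
servo_tool:
  rows: [0,0,40,0,1,0,10,80,0,1,10,40,115,0,1,20,80,125,7,1,30,110,125,14,1,40,140,125,21,1,50,170,125,28,1,60,190,125,35,1,70,210,125,42,1,91,229,125,49,1]

```text
time_s: 19.52
tool_pos: [0.5698, 0.08, 0.206]
tool_rot: [127.4, 89.9, 158.7]
force: [0.2, -0.3, -0.9]
grip_width: 0.0104
```

Emit:
servo_tool:
  rows: [0,0,0,76,1,0,0,0,76,1,0,0,0,76,1,0,0,0,76,1,0,0,0,76,1,0,0,0,76,1,0,0,0,76,1,0,0,0,76,1,0,0,0,76,1,0,0,0,76,1]

```text
time_s: 20.35
tool_pos: [0.5706, 0.0782, 0.2059]
tool_rot: [87.0, 90.0, -170.2]
force: [-0.4, 0.6, -0.9]
grip_width: 0.0104
```

Emit:
servo_tool:
  rows: [0,0,0,5,1,0,0,0,5,1,0,0,0,5,1,0,0,0,5,1]

```text
time_s: 20.68
tool_pos: [0.5708, 0.0782, 0.2061]
tool_rot: [74.0, 90.0, -178.7]
force: [-0.3, -0.6, -0.2]
grip_width: 0.0101
```

```bash
python3 -c "
from h import *
p=shot('wrist','w20.png'); o=p['obs']; print(o['time_s'],o['tool_pos'],o['tool_rot'],o['grip_width'],o['force'],o['qpos'].round(1))
noz(p,.107,.120,dict(f=(.5885,.0187),e=(.562,.043),a=(.597,.0535),d=(.604,.0885),b=(.623,.029)))
c,u=cloud(p)
rim=c[(abs(c[:,2]-.069)<.003)&(np.hypot(c[:,0]-.597,c[:,1]-.0535)<.064)&(np.hypot(c[:,0]-.597,c[:,1]-.0535)>.052)]
print(len(rim),*circ(rim))
"
```

```text
20.6833 [0.57075471 0.07824774 0.20612574] [  73.99662828   89.97990359 -178.67424431] 0.010073584262185296 [-0.30592393 -0.57901887 -0.19883878] [-29.5  10.4  21.6  96.9  -4.   73.4 100.2]
f (185, array([0.5872, 0.0188]), array([0.5866, 0.0192, 0.1121]))
e (180, array([0.56085, 0.0438 ]), array([0.5605, 0.0439, 0.1125]))
a (174, array([0.5965, 0.054 ]), array([0.5958, 0.054 , 0.1122]))
d (0, 0, 0)
b (0, 0, 0)
1469 [0.59715182 0.0538431  0.05777476] 0.0012521150937410616
```

View pics/w20.png

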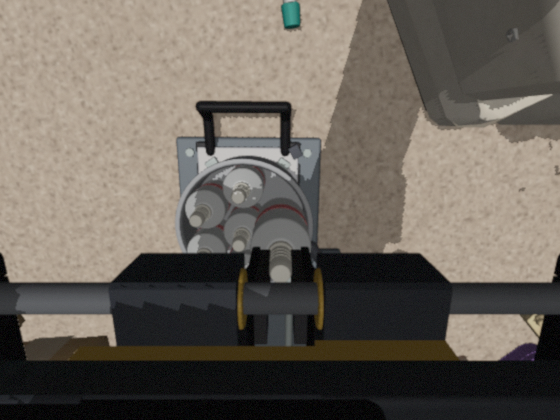

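The held cartridge hangs over the free left place. On target; descend.

Emit:
servo_tool:
  rows: [0,0,-20,0,1,0,0,-40,0,1,0,0,-55,0,1,0,0,-58,0,1,0,0,-58,0,1,0,0,-58,0,1]

```text
time_s: 21.23
tool_pos: [0.5712, 0.0784, 0.149]
tool_rot: [-90.0, 90.0, 17.4]
force: [0.8, 0.3, -0.4]
grip_width: 0.0101
```

Emit:
servo_tool:
  rows: [0,0,-10,0,1,0,0,-20,0,1,0,0,-30,0,1,0,0,-38,0,1,0,0,-41,0,1,0,0,-41,0,1]

```text
time_s: 21.73
tool_pos: [0.5712, 0.0778, 0.1064]
tool_rot: [-167.2, 90.0, -59.7]
force: [3.7, -2.4, -3.4]
grip_width: 0.0101
```

```bash
python3 -c "
from h import *
p=shot('wrist','w21.png'); o=p['obs']; print(o['time_s'],o['tool_pos'],o['force'])
p=shot('scene'); cv2.imwrite('pics/s21.png',cv2.resize(p['frame'][160:260,230:330],None,fx=5,fy=5,interpolation=cv2.INTER_CUBIC))"
```

```text
21.7333 [0.57120772 0.07779695 0.10639269] [ 3.73349128 -2.3789994  -3.35286372]
```

View pics/s21.png

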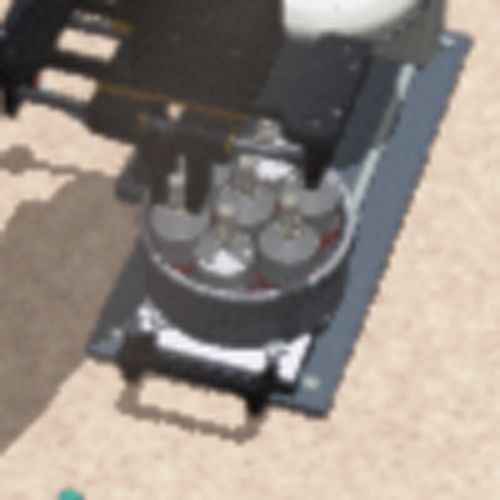

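View pics/w21.png

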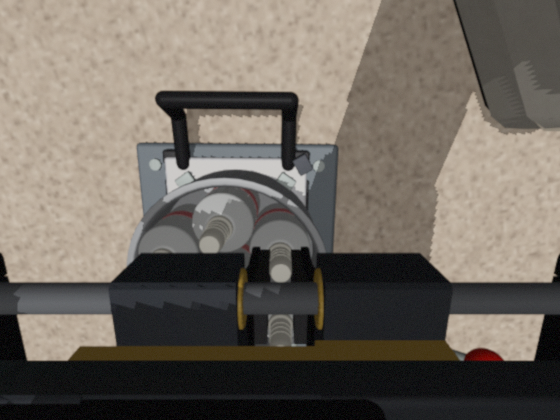

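Emit:
servo_tool:
  rows: [1,-1,0,0,1,1,-1,-1,0,1,1,-1,-1,0,1]

```text
time_s: 22.08
tool_pos: [0.5716, 0.0774, 0.1065]
tool_rot: [44.7, 90.0, 152.1]
force: [1.9, -1.3, -0.3]
grip_width: 0.0105
```

Emit:
servo_tool:
  rows: [0,0,0,0,0.76,0,0,0,0,0.76,0,0,0,0,0.76,0,0,0,0,0.76,0,0,40,0,0.76,0,0,80,0,0.76,-20,0,110,0,0.76,-20,-15,110,0,0.76,-20,-15,110,0,0.76]

```text
time_s: 22.83
tool_pos: [0.5526, 0.06, 0.2189]
tool_rot: [-102.0, 89.8, 5.3]
force: [-0.6, -0.5, -1.1]
grip_width: 0.0206
```

```bash
python3 -c "
from h import *
p=shot('wrist','w22.png'); o=p['obs']; print(o['time_s'],o['tool_pos'],o['grip_width'],o['force'])
noz(p,.107,.120,dict(g=(.5715,.078),f=(.5885,.0187),e=(.562,.043),a=(.597,.0535),d=(.604,.0885),b=(.623,.029)))
c,u=cloud(p)
rim=c[(abs(c[:,2]-.069)<.003)&(np.hypot(c[:,0]-.597,c[:,1]-.0535)<.064)&(np.hypot(c[:,0]-.597,c[:,1]-.0535)>.052)]
print(len(rim),*circ(rim))
q=c[(np.abs(c[:,2]-.052)<.006)&(np.hypot(c[:,0]-.5,c[:,1]-.025)<.05)];print('bar',q.mean(0),q.min(0),q.max(0))
p=shot('scene'); cv2.imwrite('pics/s22.png',cv2.resize(p['frame'][160:260,230:330],None,fx=5,fy=5,interpolation=cv2.INTER_CUBIC))"
```

```text
22.8333 [0.55259829 0.06002745 0.21894566] 0.020641070607316406 [-0.61545174 -0.46576156 -1.14062512]
g (160, array([0.5685 , 0.07635]), array([0.5679, 0.0759, 0.1123]))
f (160, array([0.5872 , 0.01875]), array([0.5864, 0.019 , 0.1122]))
e (157, array([0.5608 , 0.04335]), array([0.5603, 0.0432, 0.1125]))
a (34, array([0.5951 , 0.05735]), array([0.5946, 0.0574, 0.1115]))
d (51, array([0.6022, 0.0881]), array([0.6009, 0.0874, 0.1104]))
b (0, 0, 0)
1164 [0.59712329 0.05385185 0.05784971] 0.0012771295120850756
bar [0.5016224 0.0255488 0.0530477] [ 0.48461353 -0.01514249  0.04603698] [0.5489782  0.06325992 0.05638769]
```

View pics/s22.png

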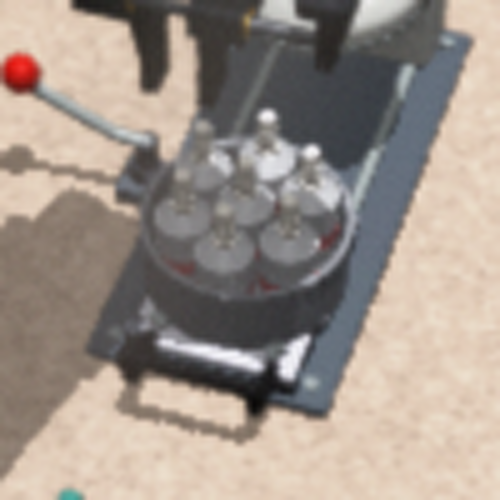

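View pics/w22.png

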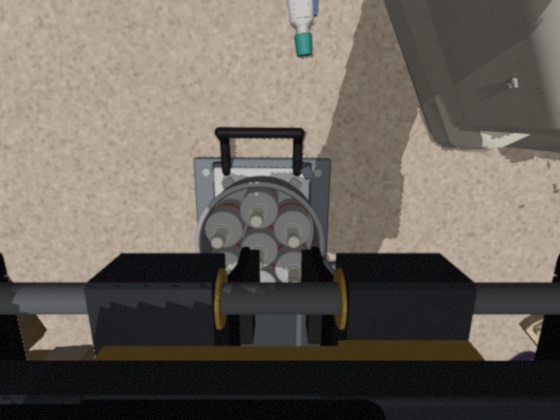

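All seven stand at equal height in a clean hexagon. Now check clearance to the moulding machine for the push.

```bash
python3 - <<'E'
from h import *
c=np.vstack([cloud(dict(np.load(n+'0.npz')))[0] for n in('scene','side')]+[cloud(shot('wrist'))[0]])
c=c[(c[:,2]>.09)&(c[:,2]<.4)&(c[:,1]>-.05)&(c[:,1]<.5)&(c[:,0]>.3)&(c[:,0]<.56)]
import pickle
th=np.radians(16.9); ex=np.array([np.cos(th),np.sin(th)]); ey=np.array([-ex[1],ex[0]]); pc=np.array([.597,.0537])
for px,py in((-.125,-.03),(-.125,-.02),(-.125,-.01),(-.14,-.025)):
    q=c[:,:2]-pc-px*ex-py*ey; a=q@ey; b=q@ex
    d=np.maximum(abs(a)-.095,abs(b)-.0375); d[np.hypot(*(c[:,:2]-pc).T)<.07]=9
    i=np.argsort(d)[5]; print(px,py,'tcp',pc+px*ex+py*ey,'clear',d[i].round(3),c[i].round(3))
    for b0 in (-.03,0,.03):
        m=(abs(b-b0)<.015)&(a>0)&(np.hypot(*(c[:,:2]-pc).T)>.07); print('  band',b0,a[m].min().round(3) if m.any() else None)
E
```

```text
-0.125 -0.03 tcp [ 0.48611937 -0.01134218] clear 0.007 [0.503 0.087 0.295]
  band -0.03 0.163
  band 0 0.175
  band 0.03 0.01
-0.125 -0.02 tcp [ 0.48321235 -0.00177405] clear 0.007 [0.503 0.087 0.295]
  band -0.03 0.153
  band 0 0.165
  band 0.03 0.0
-0.125 -0.01 tcp [0.48030532 0.00779409] clear 0.007 [0.503 0.087 0.295]
  band -0.03 0.143
  band 0 0.155
  band 0.03 0.0
-0.14 -0.025 tcp [ 0.47031365 -0.01091865] clear 0.022 [0.503 0.087 0.295]
  band -0.03 0.151
  band 0 0.165
  band 0.03 0.179
```

Emit:
servo_tool:
  rows: [-40,-30,0,0,1,-84,-66,0,0,1,-84,-66,0,0,1,-84,-66,-20,0,1,-84,-66,-60,0,1,-84,-66,-100,0,1,-84,-66,-140,0,1,-84,-66,-171,0,1,-84,-66,-171,0,1,-84,-66,-171,0,1]

```text
time_s: 23.82
tool_pos: [0.4658, -0.0036, 0.0434]
tool_rot: [87.2, 89.6, -165.3]
force: [0.4, 1.1, 1.5]
grip_width: 0.0005
```

```bash
python3 -c "
from h import *
p=shot('wrist','w23.png'); o=p['obs']; print(o['time_s'],o['tool_pos'],o['tool_rot'],o['grip_width'],o['force'],o['qpos'].round(1))
p=shot('scene'); cv2.imwrite('pics/s23.png',cv2.resize(p['frame'][130:310,180:360],None,fx=3,fy=3,interpolation=cv2.INTER_CUBIC))"
```

```text
23.8167 [ 0.46579077 -0.0036316   0.04341292] [  87.24309481   89.64760692 -165.27500011] 0.0005167951425775097 [0.36514628 1.07149278 1.48265049] [-26.3   7.4  24.8 120.9  -3.8  52.8 108.1]
```

View pics/s23.png

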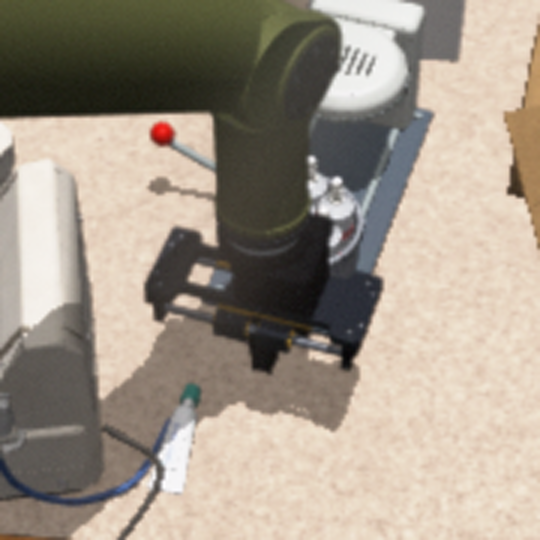

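Emit:
servo_tool:
  rows: [10,3,4,0,1,19,6,4,0,1,23,7,4,0,1,28,8.5,4,0,1,34,10.5,4,0,1,41,12.5,4,0,1,49,15,4,0,1,57,17.5,4,0,1,65,20,4,0,1,73,22,4,0,1]
  force: 20

```text
time_s: 24.75
tool_pos: [0.5417, 0.0187, 0.0492]
tool_rot: [14.7, 90.0, 122.2]
force: [-3.3, 0.1, 1.0]
grip_width: 0.0004
```

Emit:
servo_tool:
  rows: [8,2.5,0,0,1,16,5,0,0,1,24,7,0,0,1,32,9.5,0,0,1,40,12,0,0,1,48,14.5,0,0,1,56,17,0,0,1,63,19,0,0,1,69,21,0,0,1,73,22,0,0,1]

```text
time_s: 25.58
tool_pos: [0.6148, 0.0408, 0.0492]
tool_rot: [-80.5, 90.0, 27.0]
force: [-3.1, 0.6, 0.5]
grip_width: 0.0003
```

```bash
python3 -c "
from h import *
o=get_obs(); print(o['time_s'],o['tool_pos'],o['force'])
q=o['tool_pos'][:2]-np.array([.597,.0537]); th=np.radians(16.9); print('px',q@[np.cos(th),np.sin(th)],'py',q@[-np.sin(th),np.cos(th)])
p=shot('side'); cv2.imwrite('pics/d24.png',cv2.resize(p['frame'][140:320,120:340],None,fx=3,fy=3,interpolation=cv2.INTER_CUBIC))"
```

```text
25.5833 [0.61478631 0.04084125 0.04922182] [-3.11649339  0.59476785  0.50647194]
px 0.01328011303373119 py -0.01747394338737528
```

View pics/d24.png

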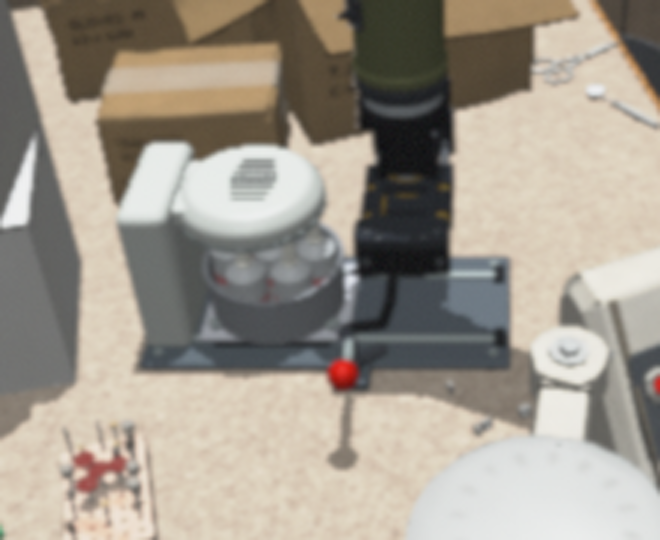

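Emit:
servo_tool:
  rows: [2,0.6,0,0,1,4,1.2,0,0,1,6,1.8,0,0,1,8,2.4,0,0,1,10,3,0,0,1]

```text
time_s: 26.05
tool_pos: [0.6238, 0.0432, 0.0493]
tool_rot: [54.8, 90.0, 162.2]
force: [-1.9, -0.6, 1.6]
grip_width: 0.0004
```

Emit:
servo_tool:
  rows: [1,0.3,0,0,1,2,0.6,0,0,1,3,0.9,0,0,1]

```text
time_s: 26.3
tool_pos: [0.6252, 0.0437, 0.0491]
tool_rot: [79.1, 89.8, -173.5]
force: [-8.6, -1.2, 6.4]
grip_width: 0.0007
```

Emit:
servo_tool:
  rows: [-15,-4.5,0,0,1,-30,-9,0,0,1,-30,-9,40,0,1,-30,-9,80,0,1,-30,-9,120,0,1,-30,0,160,0,0.5,-30,20,180,0,0.4,-30,50,180,0,0.4,-30,50,180,0,0.4,-30,50,180,0,0.4]

```text
time_s: 27.13
tool_pos: [0.5975, 0.0971, 0.2299]
tool_rot: [-77.6, 89.8, 30.2]
force: [-0.1, -0.4, 0.1]
grip_width: 0.0258
```

```bash
python3 - <<'E'
from h import *
p=shot('wrist','w25.png'); o=p['obs']; print(o['time_s'],o['tool_pos'],o['force'],o['qpos'].round(1))
th=np.radians(16.9); ex=np.array([np.cos(th),np.sin(th)]); ey=np.array([-ex[1],ex[0]]); pc=np.array([.597,.0537])
c,u=cloud(p)
q=c[(np.abs(c[:,2]-.052)<.006)]; w=np.stack([(q[:,:2]-pc)@ex,(q[:,:2]-pc)@ey],1); w=w[(abs(w[:,1])<.035)&(w[:,0]<.08)&(w[:,0]>-.02)]; print('bar px',len(w),np.percentile(w[:,0],[2,50,98]))
fr=p['frame'].astype(int); red=(fr[...,2]>130)&(fr[...,1]<60)&(fr[...,0]<60)
v,x=np.nonzero(red); print('red',len(x),x.mean() if len(x) else 0,v.mean() if len(x) else 0)
if len(x):
    k=atz(p,x.mean(),v.mean(),.082); print('knob',k, (k[:2]-pc)@ex,(k[:2]-pc)@ey)
C=np.vstack([cloud(dict(np.load(n+'0.npz')))[0] for n in('scene','side')])
C=C[(C[:,2]>.115)&(C[:,2]<.35)&(C[:,1]>-.1)&(C[:,1]<.5)&(C[:,0]>.3)&(C[:,0]<.9)]
P=np.stack([(C[:,:2]-pc)@ex,(C[:,:2]-pc)@ey],1); keep=np.hypot(*P.T)>.07; P=P[keep];C=C[keep]
for lev in(0.1,.5,.9,1.3,1.6):
    k=np.array([.058-.075*np.sin(lev),.08+.075*np.cos(lev)]); s=''
    for jd in range(0,180,15):
        j=np.radians(jd); J=np.array([np.cos(j),np.sin(j)]); t=np.array([-J[1],J[0]]); r=P-k
        d=np.maximum(abs(r@J)-.095,abs(r@t)-.0375); s+=f'{jd}:{1000*np.sort(d)[5]:.0f} '
    print(lev,s)
E
```

```text
27.1333 [0.5975094  0.0970501  0.22987599] [-0.08892572 -0.44846369  0.09349934] [-31.1  13.3  22.9  91.1  -5.3  76.5 100.2]
bar px 703 [0.03346585 0.03701717 0.04272059]
red 0 0 0
0.1 0:45 15:48 30:49 45:76 60:59 75:31 90:15 105:17 120:23 135:19 150:15 165:28 
0.5 0:31 15:26 30:42 45:69 60:66 75:44 90:20 105:21 120:30 135:24 150:22 165:24 
0.9 0:13 15:22 30:47 45:66 60:56 75:27 90:39 105:25 120:24 135:13 150:19 165:19 
1.3 0:19 15:37 30:64 45:75 60:58 75:56 90:40 105:28 120:14 135:18 150:20 165:13 
1.6 0:13 15:21 30:48 45:69 60:67 75:69 90:50 105:26 120:16 135:13 150:21 165:17
```

View pics/w25.png

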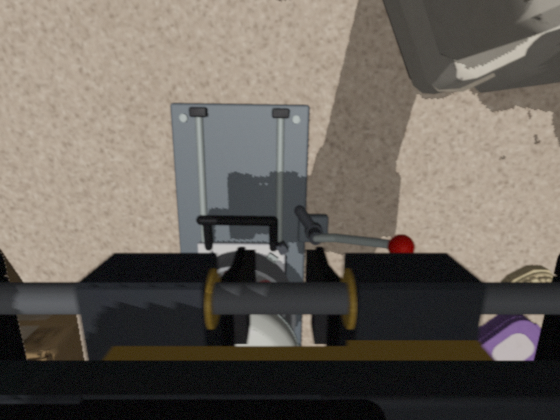

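Emit:
servo_tool:
  rows: [0,30,0,-7,0.4,0,60,0,-14,0.4,2,90,0,-21,0.4,4,122,-20,-65,0.4,4,122,-40,-65,0.4,4,122,-80,-65,0.4,4,122,-80,-65,0.4,4,122,-80,-65,0.4,4,122,-80,-65,0.4,4,122,-80,-65,0.4]

```text
time_s: 28.02
tool_pos: [0.6014, 0.2144, 0.1485]
tool_rot: [-128.8, 89.9, -86.7]
force: [0.3, 0.2, 0.6]
grip_width: 0.0522
```

```bash
python3 - <<'E'
from h import *
p=shot('wrist','w26.png'); o=p['obs']; print(o['time_s'],o['tool_pos'],o['tool_rot'],o['grip_width'],o['qpos'].round(1))
th=np.radians(16.9); ex=np.array([np.cos(th),np.sin(th)]); ey=np.array([-ex[1],ex[0]]); pc=np.array([.597,.0537])
fr=p['frame'].astype(int); red=(fr[...,2]>100)&(fr[...,1]<50)&(fr[...,0]<50)
v,x=np.nonzero(red); print('red',len(x),x.mean(),v.mean(),x.min(),x.max(),v.min(),v.max())
k=atz(p,(x.min()+x.max())/2,(v.min()+v.max())/2,.082); print('knob',k, (k[:2]-pc)@ex,(k[:2]-pc)@ey)
c,u=cloud(p,red); print(c[:,2].max())
f=lambda s: np.linalg.norm(c-s[:3],axis=1)-.012
r=least_squares(f,[*k[:2],.082],loss='soft_l1',f_scale=.001); print('sphere',r.x,np.median(abs(r.fun)))
E
```

```text
28.0167 [0.60135811 0.21440748 0.14851529] [-128.84790809   89.90964947  -86.71805203] 0.05217567737562918 [-44.3  21.3  28.   92.  -10.4  69.4  27.9]
red 517 290.1644100580271 235.24371373307542 273 522 222 267
knob [0.66438028 0.26062695 0.082     ] 0.12462448772417403 0.17840292558189838
0.2217598415816431
sphere [0.60261764 0.21698479 0.08131011] 0.0003963884981863595
```

View pics/w26.png

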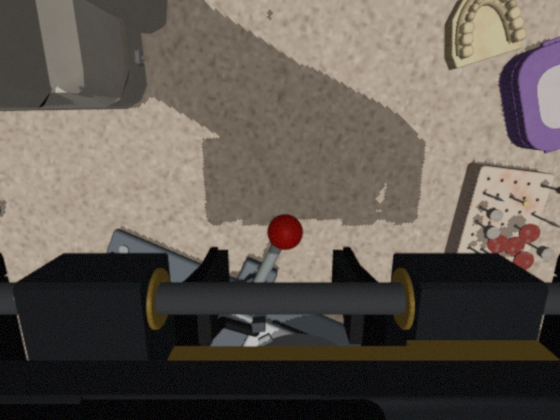

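The knob is at (285,232); the sphere fit gives (0.6026, 0.2170, 0.081), 74.8 mm from the pivot, as specified. Descend and pinch.

Emit:
servo_tool:
  rows: [1,2.5,-40,0,0.4,1,2.5,-65,0,0.4,1,2.5,-69,0,0.4,1,2.5,-69,0,1,1,2.5,-69,0,1,1,2.5,-69,0,1,1,2.5,-69,0,1,1,2.5,-69,0,1]
  force: 15

```text
time_s: 28.73
tool_pos: [0.6029, 0.219, 0.082]
tool_rot: [-15.1, 89.8, 27.3]
force: [-0.0, 1.6, -0.5]
grip_width: 0.0269
```

```bash
python3 - <<'E'
from h import *
o=get_obs(); t=o['tool_pos']; print(t,o['grip_width'],o['force'],o['qpos'].round(1))
pv=np.array([.6292,.1471])
a0=np.degrees(np.arctan2(t[1]-pv[1],t[0]-pv[0])); r=np.hypot(*(t[:2]-pv)); print(a0,r)
for a in np.linspace(0,90,19): 
    q=pv+.075*np.array([np.cos(np.radians(110.8+a)),np.sin(np.radians(110.8+a))]); print(a,((q-[.6026,.2170])*1000).round(1))
E
```

```text
[0.60291315 0.21896903 0.08201118] 0.02691150161193873 [-0.03012014  1.57770419 -0.54745673] [-43.5  25.1  26.8  95.2 -12.5  62.5  29.4]
110.0905214201915 0.07652552648531562
0.0 [-0.   0.2]
5.0 [-6.  -2.4]
10.0 [-11.8  -5.5]
15.0 [-17.3  -9.1]
20.0 [-22.4 -13.1]
25.0 [-27.2 -17.6]
30.0 [-31.5 -22.5]
35.0 [-35.4 -27.7]
40.0 [-38.9 -33.3]
45.0 [-41.8 -39.2]
50.0 [-44.2 -45.2]
55.0 [-46.1 -51.5]
60.0 [-47.4 -57.9]
65.0 [-48.2 -64.4]
70.0 [-48.4 -70.9]
75.0 [-48.  -77.5]
80.0 [-47.1 -84. ]
85.0 [-45.6 -90.3]
90.0 [-43.5 -96.5]
```

Emit:
servo_tool:
  rows: [0,-1,-1,0,1,-6,-4,-1,2.5,1,-12,-7,-1,5,1,-17,-11,-1,8,1,-22,-15,-1,11,1,-27,-19.5,-1,14,1,-31.5,-24,-1,17,1,-35.5,-29.5,-1,20,1,-39,-35,-1,22,1,-42,-41,-1,24,1]

```text
time_s: 29.57
tool_pos: [0.5601, 0.1828, 0.0813]
tool_rot: [1.3, 89.6, 68.1]
force: [-3.3, 7.6, 6.1]
grip_width: 0.0229
```

```bash
python3 - <<'E'
from h import *
p=shot('wrist','w27.png'); o=p['obs']; t=o['tool_pos']; print(t,o['grip_width'],o['force'],o['qpos'].round(1))
pv=np.array([.6292,.1471])
print(np.degrees(np.arctan2(t[1]-pv[1],t[0]-pv[0])),np.hypot(*(t[:2]-pv)))
p=shot('scene'); cv2.imwrite('pics/s27.png',cv2.resize(p['frame'][100:280,180:360],None,fx=3,fy=3,interpolation=cv2.INTER_CUBIC))
E
```

```text
[0.56014783 0.18277041 0.08132312] 0.022855267783824264 [-3.25244624  7.60737148  6.1461502 ] [-40.3  18.6  23.4 103.   -8.8  59.9  53.2]
152.68039533946364 0.07772116737856148
```

View pics/w27.png

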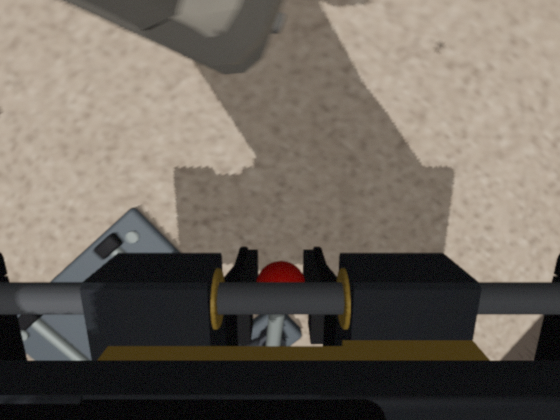

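Emit:
servo_tool:
  rows: [-2.5,-6,0,3,1,-4,-12,0,6,1,-5.5,-19,0,9,1,-6.5,-25,0,12,1,-6.5,-32,0,15,1,-6,-38,0,18,1,-5,-45,0,20,1,-4,-51,0,21,1,-3,-54,0,21,1,-3,-54,0,21,1]

```text
time_s: 30.5
tool_pos: [0.5576, 0.1253, 0.081]
tool_rot: [-28.9, 89.8, 58.7]
force: [-1.8, 2.1, 6.3]
grip_width: 0.0227
```

```bash
python3 - <<'E'
from h import *
p=shot('wrist','w28.png'); o=p['obs']; t=o['tool_pos']; print(o['time_s'],t,o['grip_width'],o['force'],o['qpos'].round(1))
pv=np.array([.6292,.1471])
print(np.degrees(np.arctan2(t[1]-pv[1],t[0]-pv[0])),np.hypot(*(t[:2]-pv)))
E
```

```text
30.5 [0.55755251 0.12525722 0.08097952] 0.022660094118056587 [-1.79070254  2.12598657  6.33562462] [-34.2  16.5  22.  105.4  -7.3  59.4  78.1]
-163.04539488641385 0.07490306779337941
```

View pics/w28.png

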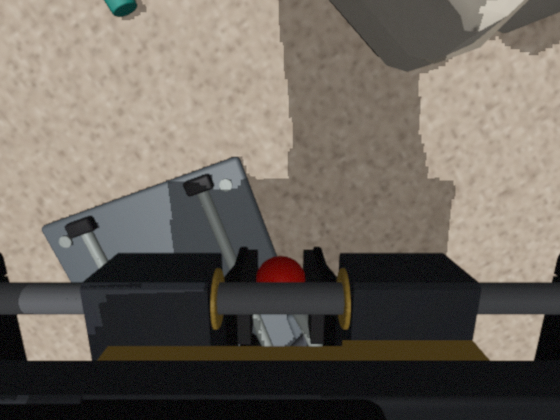

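Emit:
servo_tool:
  rows: [0.5,-1.5,0,0,1,1,-3,0,0,1,1,-3,0,0,1]

```text
time_s: 30.8
tool_pos: [0.5576, 0.1249, 0.081]
tool_rot: [-0.9, 89.7, 86.7]
force: [-3.2, 6.3, 7.5]
grip_width: 0.0225
```

At the stop. Relieve, open and rise.

Emit:
servo_tool:
  rows: [-1,3,0,0,0.5,-1,3,0,0,0.4,-1,3,0,0,0.4,-1,3,0,0,0.4,-1,3,40,0,0.4,-1,3,80,0,0.4,-20,0,120,0,0.4,-70,-60,170,0,0.4,-70,-90,190,0,0.4,-70,-90,190,0,0.4]

```text
time_s: 31.63
tool_pos: [0.4876, 0.0311, 0.269]
tool_rot: [-138.5, 90.0, -51.0]
force: [0.7, -0.7, 0.2]
grip_width: 0.0521
```

```bash
python3 - <<'E'
from h import *
p=shot('wrist','w29.png'); o=p['obs']; print(o['time_s'],o['tool_pos'],o['grip_width'],o['force'])
c,u=cloud(p); fr=p['frame'].astype(int); f=fr[u[:,1],u[:,0]]
th=np.radians(16.9); ex=np.array([np.cos(th),np.sin(th)]); ey=np.array([-ex[1],ex[0]]); pc=np.array([.597,.0537])
m=(f[:,2]>100)&(f[:,1]<50)&(f[:,0]<50)&(abs(c[:,2]-.085)<.02); k=c[m]; print(len(k))
if len(k)>20:
    r=least_squares(lambda s:np.linalg.norm(k-s[:3],axis=1)-.012,[*k.mean(0)[:2],.082],loss='soft_l1',f_scale=.001).x
    q=r[:2]-pc; px,py=q@ex,q@ey; print('knob',r,px,py,'lever',np.arctan2(-(px-.058),py-.08))
w=np.stack([(c[:,:2]-pc)@ex,(c[:,:2]-pc)@ey,c[:,2]],1); b=w[(abs(w[:,2]-.052)<.006)&(abs(w[:,1])<.03)&(w[:,0]<.06)&(w[:,0]>-.02)]; print('bar',len(b),b.mean(0) if len(b) else 0)
n=w[(w[:,2]>.1)&(w[:,2]<.119)&(w[:,0]>.05)&(w[:,0]<.25)&(abs(w[:,1])<.06)]; print('noz pts',len(n))
for nm in('scene','side'):
    p=shot(nm); a=p['frame'][100:300,180:380] if nm=='scene' else p['frame'][140:320,120:340]; cv2.imwrite(f'pics/{nm}29.png',cv2.resize(a,None,fx=2.7,fy=2.7,interpolation=cv2.INTER_CUBIC))
    for q in('bur_block','paste_tube','mouth_mirror'):
        for r in cut_out(q,p)[:1]:
            cc,_=cloud(p,r['pixels']); print(nm,q,round(r['score'],2),np.median(cc,0).round(4))
E
```

```text
31.6333 [0.48756224 0.0310895  0.26904009] 0.0520696424910718 [ 0.70941883 -0.65079034  0.15141144]
225
knob [0.55794121 0.12575409 0.081532  ] -0.01642569447437765 0.08029680978660635 lever 1.5668083463640194
bar 48 [ 0.03924549 -0.02310966  0.05374242]
noz pts 0
scene paste_tube 0.87 [0.3693 0.0174 0.015 ]
side bur_block 0.88 [0.7437 0.3372 0.0222]
side paste_tube 0.32 [0.7439 0.3368 0.0222]
side mouth_mirror 0.63 [ 0.4885 -0.32    0.0054]
```

View pics/side29.png

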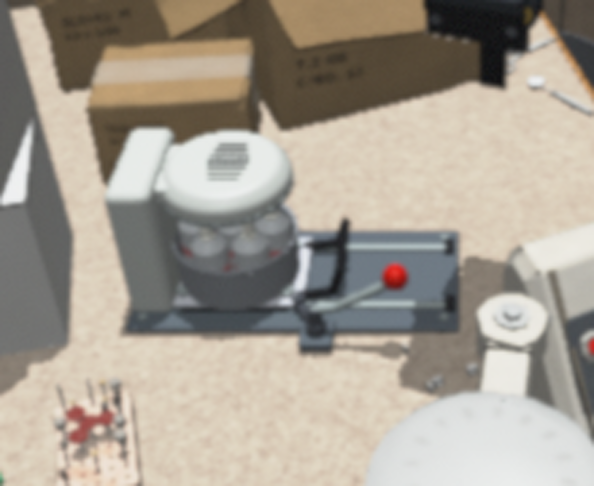

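View pics/w29.png

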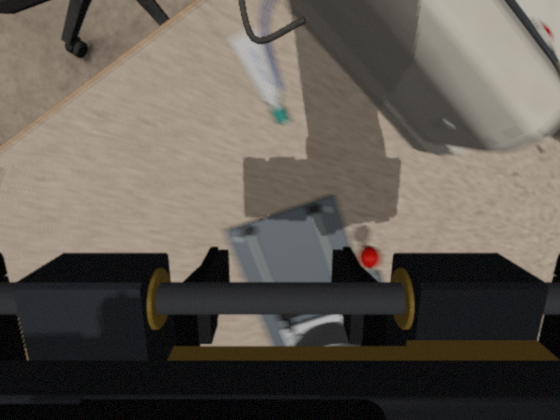

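View pics/scene29.png

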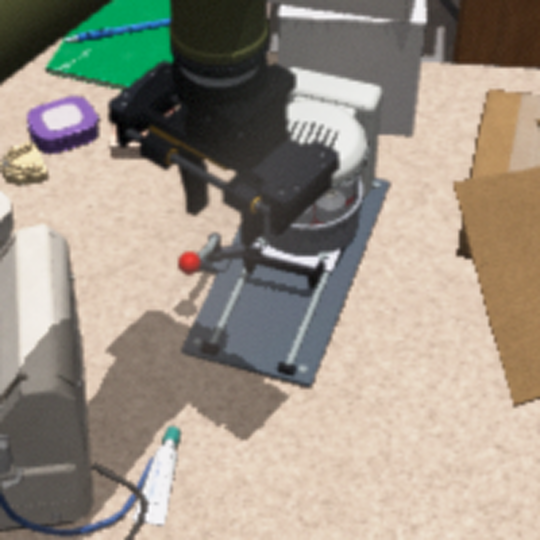

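The side view shows the pot under the hood (235,260) with the cartridges upright, and the lever pointing to the front (395,275). Lever measures 1.567 rad and the bar is home. Settle and hand in.

Emit:
servo_tool:
  rows: [0,0,0,0,0.4,0,0,0,0,0.4,0,0,0,0,0.4,0,0,0,0,0.4]

```text
time_s: 32.42
tool_pos: [0.4886, 0.0325, 0.2678]
tool_rot: [123.7, 90.0, -148.8]
force: [-0.1, -0.0, 0.1]
grip_width: 0.0522
```

```bash
python3 -c "
from h import *
o=get_obs(); print(o['time_s'],o['force'],o['joint_velocities'].round(1)); print(sign_off())"
```

```text
32.4167 [-0.11476221 -0.01578373  0.10690308] [ 0.1 -0.2  0.  -0.1 -0.  -0.1 -0. ]
the job is handed in; nothing more can be done
None
```

The preheater is loaded, pushed home and locked, and I handed the job in at 32.4 s; no verdict was reported.

**What I did**
- I lifted the front cartridge and shifted it back about 6 mm.
- I put the standing cartridge into the right-hand free place.
- I stood the fallen one up on the bench, let go, took it again by its nozzle and lowered it into the left-hand place.
- I pushed the carriage to its stop, pinched the red knob and swung the lever round to its stop.

**Last checks**
- **Carriage:** the bar handle measured about 39 mm past the pot's loading position, against 38 mm expected when home. Push force also rose to about 9 N at the stop.
- **Lever:** 1.567 rad by the camera, against 1.57 at the end stop.
- **Cartridges:** before the push, the nozzle tops in clear view, including both new ones, were at the same height. Under the hood I could only judge by eye: the ones visible look upright in the side view. The wrist camera saw no nozzles there, so the final pack was not measured.
- **Bystanders:** the paste tube and bur block were within a few mm of where they started. The mouth mirror's reading moved about 17 mm, but the two readings came from different cameras, and the arm never went near it.
- **Arm:** at rest and clear of everything.

**What did not go smoothly:** the fallen cartridge first stuck leaning about 20° in the grip. Dragging its foot against the bench at minimum grip brought it upright. While I lowered it into the pot, the wrist showed a sideways force of about 4 N, so I moved it about 1 mm inward before letting go.

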